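# Take the bearing temperature of the gear unit

### The arm

A 6-joint arm with a two-finger parallel gripper is mounted at the origin on the work surface. World frame = base frame: x ahead of the robot, y to its left, z up, the work surface at z = 0. Lengths are in m, angles in rad, forces in N, time in s.
With the tool pointing down it reaches from about 0.35 to 0.975 m from the base axis. Payload 4.9 kg.
Tool frame: the origin (TCP) lies at the very end of the fingers, on their centre line; the grasp point (between the pads) lies 19 mm behind it; x points along the fingers, z is the direction in which the jaws open and shut, and the axes are right-handed (so a half turn about x gives the same grasp; the last joint's range is limited). The gripper opens to 85 mm and grips with 20 to 120 N. Pads are 22 mm wide; open, the fingers measure 114 mm over their backs; the gripper's body (76 mm by 85 mm) begins 54 mm behind the grasp point. The pads swing forward as they close: fully open they stand 13 mm farther back than shut.
Start: joints at [1.051, 0.053, 1.613, -0, 1.476, -0.119], TCP at [0.244, 0.575, 0.203] pointing down, gripper open.
Joint ranges: [-3.01, 3.01], [-1.01, 2.22], [0.06, 2.58], [-1.02, 4.17], [0.09, 2.62], [-3.14, 3.14]. Speed limits (rad/s): [2.57, 2.57, 3.14, 3.14, 3.14, 3.14].

### API

Orientations are given as a unit quaternion [w, x, y, z].
In Python, from plant import manip, vision, job gives the robot as it stands.
- The arm moves only by the tool servo_tool, never from a script. Its arguments are lists of equal length, an entry for each row: "twist": the turn, a rotation vector about the world's x, y, z in rad, a list of three; "xyz": the shift along the world's x, y, z in cm, a list of three; "fingers": the opening, from 0 (shut) to 1 (fully open). In form: {"twist": [[wx, wy, wz], ...], "xyz": [[x, y, z], ...], "fingers": [fingers, ...]}. A call has 1 to 8 rows; each row shifts and turns the commanded pose from where the row before left it; what a row does not reach is not made up. A row lasts 1/8 s, in which the tool goes at most 62.5 mm and 10.7 degrees, less where a joint would pass 70% of its speed; a pose out of reach is approached as far as the arm can. A call with a gripper value outside its range is refused whole. The fingers move at their own pace and stop on an object; the grip force is fixed at half the most. Time passes only in rows, so rows that do not move let the fingers close. It gives the time, the measured TCP pose, the force and the opening at its end, in the units of the state.
- manip.state(): the state, without advancing time (a new reading comes with each control period).
- vision.grab_frame(name): name is "scene" or "side" or "wrist"; returns the picture (400x640x3 uint8, red, green, blue); there is no depth.
- vision.get_calibration(name): a dict with "camera_matrix" (3x3 intrinsics, pixels), "k1" (the pictures are not rectified: a ray, as slopes to the right and down, at radius r is drawn at 1 + k1 r^2 times it, then the intrinsics apply), "origin" and "orientation" of the camera in the world; the wrist camera has in their place "mount" (4x4, takes a point from camera to tool coordinates, whose origin is the TCP and whose axes are the tool frame's). Camera axes: x right, y up, looking along -z (the intrinsics and any distortion apply to the point x, -y, -z); pixel columns grow to the right and rows downward; lengths in m; the calibration is good to about 2 mm. A picture is of the moment at which its call begins: read the wrist's pose just before it. get_calibration takes no time and is no camera call.
- job.job_done(): hands the job in, once; it reports no verdict.
Trained networks look in the newest picture that a camera, given by its name, has taken for a name from the list of things; names that differ only in an ending like _2 or _b are one class to them, and where a whole thing is asked for, a point or a joint stands for the part that bears it (a point fixed in the world has none). Each returns a list of dicts, best first, with "score" (0 to 1); they miss things now and then, are a little off and sometimes report something else, mostly with a low value. They report only what shows in the picture. A call takes as long as a camera call. They do not tell look-alikes from the thing itself.
- vision.spot_in(camera, label): "extent" ([centre column, centre row, width, height] in pixels, round what is visible of it).
The state is a dict: "time": time; "joint_pos": joint angles; "joint_vel": joint speeds; "joint_efforts": joint torques, N m; "tool_pos": TCP position; "tool_rot": TCP orientation; "contact_force": force on the tool from outside, world axes, zero at the start; "ft_torque": the same for the moment, N m; "gripper_width": opening from 0.0 (shut) to 1.0 (fully open).
Only numpy, scipy, OpenCV 4.12 (cv2) and the standard library are available. Lean on these libraries where they do the work, as an engineer would, in place of code of your own. Each camera call takes 0.05 s, during which the arm holds its last target.

### The job

Draw the thermometer wand out of its holder, lay it gently on the sloping rest, nose down against the foot stop, and take it again by the rubber sleeve, whose squeeze makes it read. Point its lens squarely at the middle of the round bearing cap (not the square cover) from about 50 mm and hold it steady there for two seconds without touching either machine with the wand, then lay it gently back on the rest in the same way and let go. Leave everything else on the bench where it is.

Things in the scene. Friction and masses are not known exactly. Their poses are not given: they have to be found in the camera images.
- wand_lens (a point): centre of the lens, at the nose end of a grey wand-shaped infrared thermometer 200 mm long, about 0.2 kg, balanced at its sleeve. z axis: along the wand from lens to butt, so the lens looks along -z; x and y axes are square to its flat sides. At first it stands nose down in the holder, loose by 4 mm each way, its butt and neck clear above the tube.
- sleeve: the black ribbed rubber sleeve at the middle of the wand, 30 x 30 x 64 mm; origin at its centre, on the wand's axis and 100 mm from the lens; axes as the lens. In the holder it is down inside the tube.
- wand: the whole wand; origin and axes are those of the lens. From the lens: round nose 24 mm across (26 mm bezel on the first 12 mm) up to 68 mm, square rubber sleeve 30 x 30 mm from 68 to 132 mm, square neck 24 x 24 mm to 154 mm, square butt 26 x 26 mm from 154 to 200 mm.
- holder: fixed holder: upright square aluminium tube, outside 46 mm, inside 38 mm, rim 150 mm high, on a 100 x 100 x 12 mm foot plate; origin at the underside's centre on the tube's axis, z up, x and y square to the tube. The lens end stands on the foot plate, 12 mm above the bench; to come out it must rise above the rim.
- rest: fixed sloping rest: steel base plate 170 x 90 x 12 mm from x = -65 to +105 mm, a post and a 45 degree spine 20 mm wide; origin on the bench, z up, x: the level direction in which a laid wand's nose points. Foot stop plate for the nose at z = -101.5 mm in the seat's frame, x = -37 to -3 mm there. Lift a laid wand square to the slope. It may lie a few mm up the slope from the stop.
- rest_seat: seat of the rest: origin where the sleeve's centre lies on a laid wand, 130 mm up; z up the 45 degree slope (lens to butt), y level, x square to the slope, out of the open side. Two U-forks open to +x, 34 mm wide inside, walls 6 mm, from floor x = -12 to +16 mm: at z = +40 to +50 (neck) and -69 to -55 mm (nose). Between them the sleeve's sides are free; the spine's top is at x = -30 mm.
- round_cap: round steel bearing cap, 44 mm across, on one gear unit: the target. Origin at the middle of its outer face, about 100 mm above the bench; z axis points out of the face, 30 degrees above level.
- square_cover: square steel cover 44 x 44 mm at the same place on the other, otherwise like gear unit: not the target. Axes as the round cap's.
- gear_a: fixed green gear unit that carries the round cap: base 130 x 120 mm, housing about 120 mm high with its sloping face on the -x side, grey motor 80 mm across reaching to x = +170 mm. Origin on the bench at the base's centre, z up; the cap is 56 mm towards -x and 102 mm up.
- gear_b: fixed green gear unit that carries the square cover; sizes and axes as gear_a.
- oil_bottle: bystander: standing white bottle 60 mm across, 170 mm high, origin at its foot.
- screw_jar: bystander: standing glass jar 60 mm across, 80 mm high, origin at its foot.
- wood_block: bystander: wooden block 60 x 100 x 50 mm high, origin at its underside.
- paint_can: bystander: standing can 66 mm across, 85 mm high, origin at its foot.
- hammer: bystander: hammer lying on the bench along its x axis, under 300 mm long and 40 mm high.
- screwdriver: bystander: screwdriver lying on the bench along its x axis, under 220 mm long and 35 mm high.
- wrench: bystander: spanner lying on the bench along its x axis, under 200 mm long and 15 mm high.
Mind the look-alikes: they are no part of the job. Leave any turquoise look-alike of the wand alone.

How it is judged:
By the outcome, as a careful person would: the job done as asked, in the order asked, and still so for the second after the job is handed in, with the robot touching nothing.
It also fails if it takes over 66 s, if anything falls off the work surface, if the arm or the gripper's body presses on something with over 40 N, if the wrist force passes 120 N, or if a joint passes its speed limit or range.

## Working session

There is one attempt and no reset: what is moved stays moved. The work goes in short steps, Python scripts to look and compute and a tool call to move; the robot and the scene stay as the last step left them, time stands still between calls to the robot, and variables do not carry over. Pictures are saved under pics/ and viewed, and the job is handed in when it is done.

Besides the shell and the picture viewer there is one more tool, called after ">>>" by a JSON object that holds its "fn" and its "kwargs". servo_tool: Moves the arm, as the interface text tells. Its arguments: {"type":"object","properties":{"twist":{"type":"array","items":{"type":"array","items":{"type":"number"}}},"xyz":{"type":"array","items":{"type":"array","items":{"type":"number"}}},"fingers":{"type":"array","items":{"type":"number"}}},"required":["twist","xyz","fingers"]}

```bash
ls; mkdir -p pics
python3 - <<'E'
from plant import manip, vision, job
import cv2
s=manip.state(); print(s)
for n in ["scene","side","wrist"]:
    im=vision.grab_frame(n); cv2.imwrite(f"pics/{n}0.png",im[:,:,::-1]); c=vision.get_calibration(n); print(n,c)
E
```

```text
pics
{'time': 0.0, 'joint_pos': array([ 1.05100612e+00,  5.33651246e-02,  1.61428593e+00, -2.70915156e-05,
        1.47602514e+00, -1.19036898e-01]), 'joint_vel': array([-0.00049779, -0.00147589,  0.00021661,  0.00171889, -0.00229075,
       -0.00032475]), 'joint_efforts': array([ 1.97557201e-04, -3.93692529e+01, -3.70175064e+01, -1.88415252e-04,
        6.98703006e-03, -2.79246215e-06]), 'tool_pos': array([0.24350566, 0.5748683 , 0.20206279]), 'tool_rot': array([ 0.58886043, -0.39081665,  0.59016806,  0.39013767]), 'contact_force': array([0.11530856, 0.51133674, 0.00155981]), 'ft_torque': array([-0.00328343,  0.00711475,  0.00414606]), 'gripper_width': 1.003075291920348}
scene {'camera_matrix': array([[447.63159025,   0.        , 316.25413261],
       [  0.        , 447.63159025, 195.86569753],
       [  0.        ,   0.        ,   1.        ]]), 'k1': -0.06774050704329551, 'origin': array([1.18108871, 0.31234867, 1.06678941]), 'orientation': array([0.50174054, 0.17517573, 0.27431511, 0.80144938])}
side {'camera_matrix': array([[432.98574125,   0.        , 321.45899663],
       [  0.        , 432.98574125, 194.71084907],
       [  0.        ,   0.        ,   1.        ]]), 'k1': -0.07648260853165104, 'origin': array([ 0.18097978, -0.79135509,  1.0284128 ]), 'orientation': array([ 0.91682061,  0.35549818, -0.06375292, -0.17028383])}
wrist {'camera_matrix': array([[308.15257731,   0.        , 318.26332722],
       [  0.        , 308.15257731, 203.13141204],
       [  0.        ,   0.        ,   1.        ]]), 'k1': -0.01427560126875477, 'mount': array([[-1.00681817e-04,  3.12069423e-01, -9.50059296e-01,
        -1.70402481e-01],
       [-6.52429176e-04,  9.50059078e-01,  3.12069421e-01,
         8.16594589e-02],
       [ 9.99999782e-01,  6.51266119e-04,  1.07949523e-04,
         9.17923269e-04],
       [ 0.00000000e+00,  0.00000000e+00,  0.00000000e+00,
         1.00000000e+00]])}
```

View pics/scene0.png

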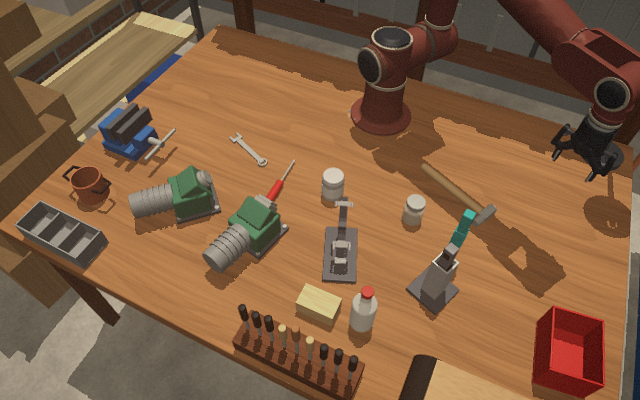

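View pics/side0.png

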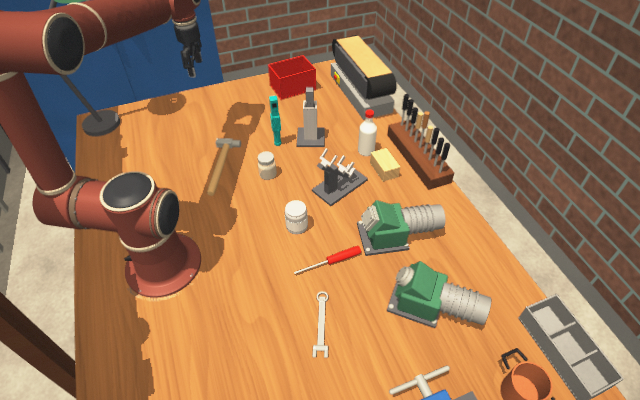

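View pics/wrist0.png

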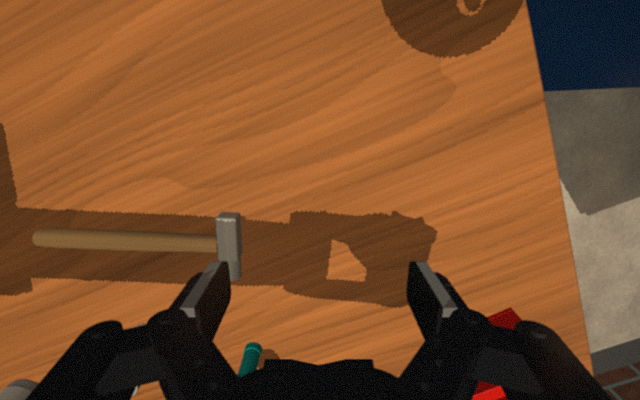

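```bash
cat > h.py <<'E'
import numpy as np, cv2
from scipy.spatial.transform import Rotation as R
def q2R(q): return R.from_quat([q[1],q[2],q[3],q[0]]).as_matrix()
def campose(cal,st=None):
    if 'mount' in cal:
        T=np.eye(4);T[:3,:3]=q2R(st['tool_rot']);T[:3,3]=st['tool_pos'];T=T@cal['mount'];return T[:3,:3],T[:3,3]
    return q2R(cal['orientation']),np.array(cal['origin'])
def proj(cal,P,pose=None):
    Rc,o=pose if pose is not None else campose(cal)
    p=(np.atleast_2d(P)-o)@Rc
    u=np.stack([p[:,0]/-p[:,2],-p[:,1]/-p[:,2]],1)
    r2=(u**2).sum(1,keepdims=True);u=u*(1+cal['k1']*r2)
    K=cal['camera_matrix'];return u@K[:2,:2].T+K[:2,2]
def ray(cal,px,pose=None):
    Rc,o=pose if pose is not None else campose(cal)
    K=cal['camera_matrix'];d=(np.atleast_2d(px)-K[:2,2])/K[0,0]
    u=d.copy()
    for _ in range(20): u=d/(1+cal['k1']*(u**2).sum(1,keepdims=True))
    v=np.c_[u[:,0],-u[:,1],-np.ones(len(u))]@Rc.T
    return o,v/np.linalg.norm(v,axis=1,keepdims=True)
def onz(cal,px,z,pose=None):
    o,v=ray(cal,px,pose);return o+v*((z-o[2])/v[:,2:3])
def tri(obs):
    A=np.zeros((3,3));b=np.zeros(3)
    for o,v in obs:
        M=np.eye(3)-np.outer(v,v);A+=M;b+=M@o
    return np.linalg.solve(A,b)
def crop(im,x0,y0,x1,y1,s,name):
    c=cv2.resize(im[y0:y1,x0:x1],None,fx=s,fy=s,interpolation=cv2.INTER_CUBIC)
    cv2.imwrite(name,c)
E
python3 - <<'E'
from h import *
a=cv2.imread('pics/scene0.png');b=cv2.imread('pics/side0.png')
crop(a,390,190,510,320,5,'pics/sc_hold.png');crop(b,230,70,370,210,5,'pics/si_hold.png')
from plant import vision
print(1)
for n in ['scene','side']:
    vision.grab_frame(n)
    for l in ['wand','holder','rest','gear_a','round_cap','square_cover','wand_lens','sleeve']:
        print(n,l,[(round(d['score'],2),np.round(d['extent'],1).tolist()) for d in vision.spot_in(n,l)])
E
```

```text
1
scene wand [(0.79, [448.0, 256.6, 13.3, 27.8]), (0.7, [462.9, 227.6, 26.5, 37.9]), (0.58, [267.0, 202.3, 27.2, 15.7]), (0.53, [247.9, 150.6, 36.9, 38.0]), (0.33, [282.1, 180.6, 28.5, 36.3])]
scene holder [(0.62, [434.6, 285.2, 53.6, 59.4]), (0.52, [245.8, 235.0, 86.7, 77.4])]
scene rest [(0.74, [339.9, 239.2, 33.9, 89.7])]
scene gear_a [(0.81, [174.4, 193.2, 93.2, 57.6]), (0.69, [245.4, 235.5, 87.4, 77.4])]
scene round_cap []
scene square_cover [(0.57, [447.4, 257.9, 23.2, 27.8])]
scene wand_lens [(0.71, [446.9, 256.6, 20.9, 27.6]), (0.65, [462.8, 229.9, 25.3, 37.8])]
scene sleeve [(0.75, [319.2, 303.8, 48.2, 43.6]), (0.65, [456.3, 239.3, 20.0, 15.7]), (0.23, [266.1, 201.1, 25.8, 15.9])]
side wand [(0.72, [273.4, 123.0, 14.3, 52.7]), (0.6, [311.1, 97.2, 2.1, 24.2])]
side holder [(0.69, [311.0, 125.7, 28.0, 45.9])]
side rest [(0.75, [339.9, 177.8, 52.5, 52.7]), (0.54, [224.0, 165.9, 36.2, 57.9]), (0.47, [438.0, 295.8, 106.0, 67.5])]
side gear_a [(0.66, [437.0, 297.7, 108.7, 66.8])]
side round_cap [(0.72, [311.2, 95.0, 6.2, 20.9]), (0.52, [311.0, 125.5, 24.2, 44.3]), (0.51, [439.0, 293.9, 103.2, 65.7]), (0.5, [405.0, 277.2, 18.3, 22.5])]
side square_cover [(0.56, [368.1, 219.0, 17.3, 28.0])]
side wand_lens [(0.65, [312.2, 94.8, 6.4, 20.9]), (0.6, [275.5, 121.0, 12.7, 49.7])]
side sleeve [(0.44, [310.5, 98.3, 6.4, 24.7])]
```

View pics/sc_hold.png

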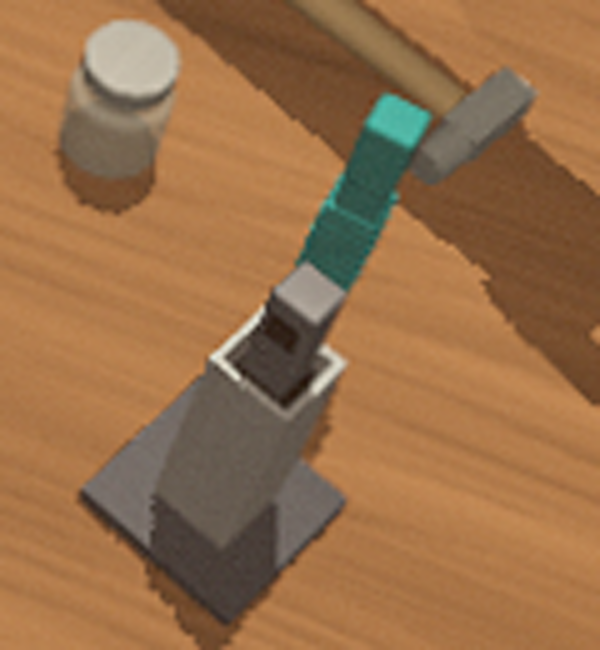

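View pics/si_hold.png

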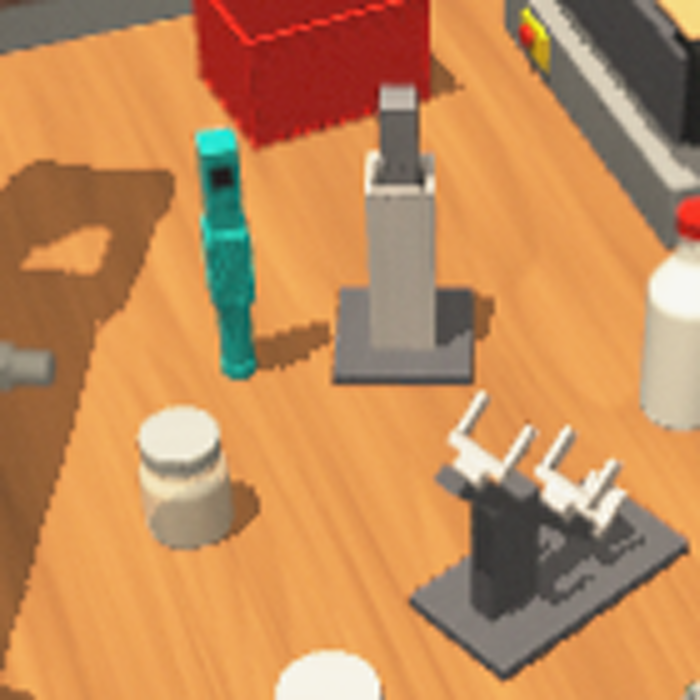

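Run:
```python
from h import *
a=cv2.imread('pics/scene0.png');b=cv2.imread('pics/side0.png')
crop(a,120,150,300,280,4,'pics/sc_gear.png');crop(b,340,180,500,340,5,'pics/si_gear.png')
crop(a,300,190,380,290,6,'pics/sc_rest.png');crop(b,300,140,380,210,8,'pics/si_rest.png')
```

```text
(no output)
```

View pics/sc_gear.png

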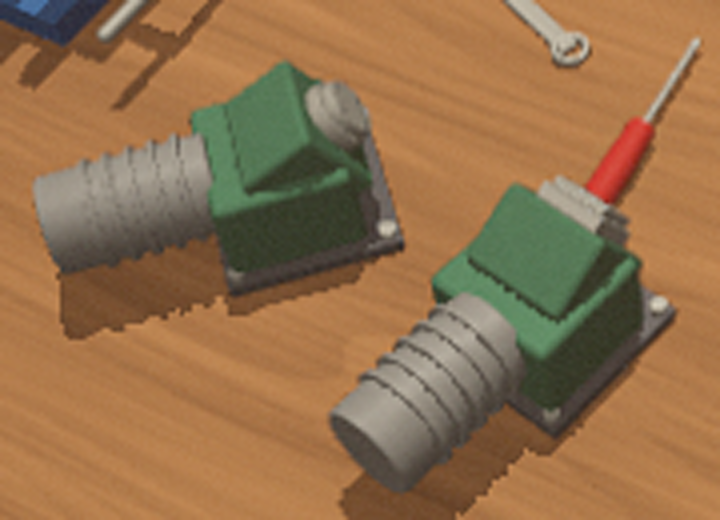

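View pics/si_gear.png

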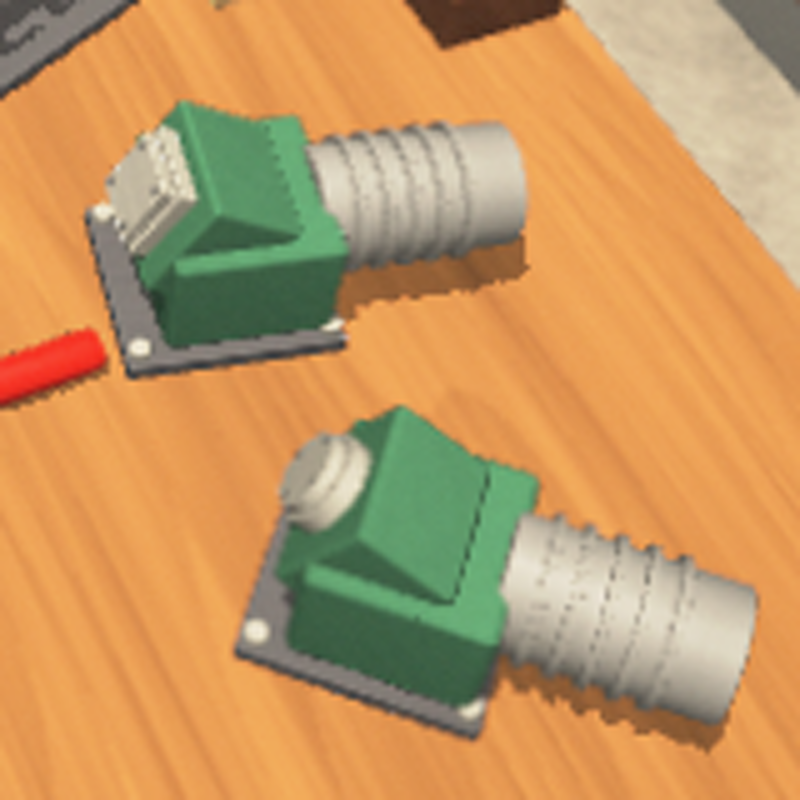

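View pics/sc_rest.png

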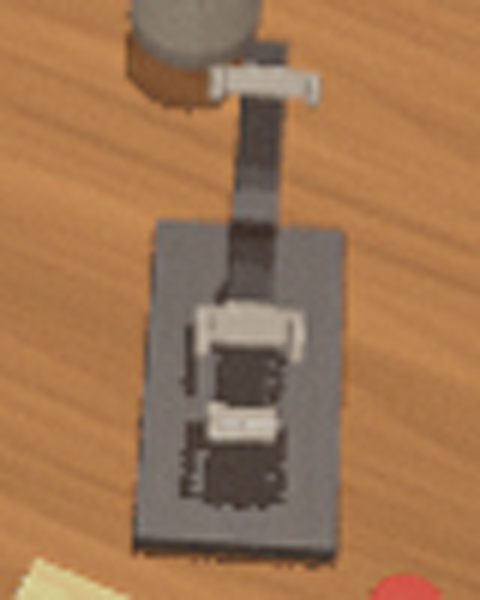

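View pics/si_rest.png

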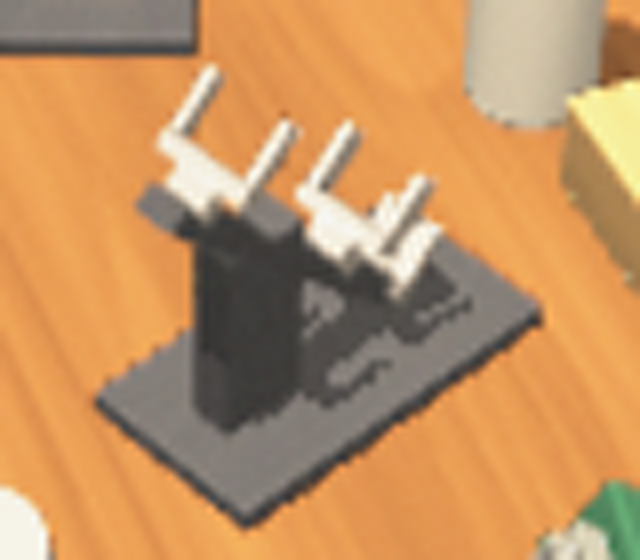

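```bash
cat > fit.py <<'E'
from h import *
from plant import vision
from scipy.optimize import least_squares
cs=vision.get_calibration('scene');ci=vision.get_calibration('side')
def S(p,s,o): return np.array(p,float)/s+np.array(o)-0.0
def fit(model_s,px_s,model_i,px_i,p0,nm,off=None):
    ms=np.array(model_s)/1e3;mi=np.array(model_i)/1e3
    def w(p,m):
        Rz=R.from_euler('z',p[2]).as_matrix();return m@Rz.T+[p[0],p[1],0]
    def res(p):
        r=[]
        if len(ms): r.append((proj(cs,w(p,ms))-px_s).ravel())
        if len(mi): r.append((proj(ci,w(p,mi))-px_i).ravel())
        return np.concatenate(r)
    best=None
    for y in np.linspace(-3.1,3.1,9):
        q=least_squares(res,[p0[0],p0[1],y],loss='soft_l1')
        if best is None or q.cost<best.cost: best=q
    print(nm,np.round(best.x,4),'res',np.round(best.fun.reshape(-1,2),1).tolist())
    return best.x
E
cat > fit1.py <<'E'
from fit import *
sc=lambda P:S(P,5,(390,190)); si=lambda P:S(P,5,(230,70))
# holder: order by world corners. scene left/bottom/right ; guess positions
for nm,z,a in [('plate_s',.012,sc([(80,492),(229,610),(345,498)])),('rim_s',.15,sc([(210,355),(288,415),(345,362)]))]:
    print(nm,np.round(onz(cs,a,z),4).tolist())
for nm,z,a in [('plate_i',.012,si([(335,372),(472,375),(474,288),(340,288)])),('rim_i',.15,si([(366,190),(433,190),(433,155),(372,153)]))]:
    print(nm,np.round(onz(ci,a,z),4).tolist())
sr=lambda P:S(P,6,(300,190)); ir=lambda P:S(P,8,(300,140))
print('rest base s', np.round(onz(cs,sr([(157,220),(346,230),(337,548),(134,543)]),.012),4).tolist())
print('rest base i', np.round(onz(ci,ir([(97,400),(247,518),(543,312),(400,230)]),.012),4).tolist())
sg=lambda P:S(P,4,(120,150)); ig=lambda P:S(P,5,(340,180))
print('gearR s', np.round(onz(cs,sg([(232,285),(403,240),(340,90)]),.01),4).tolist())
print('gearR i', np.round(onz(ci,ig([(238,652),(477,735)]),.01),4).tolist())
print('cap ctr', tri([(lambda r:(r[0],r[1][0]))(ray(cs,sg([(347,110)]))),(lambda r:(r[0],r[1][0]))(ray(ci,ig([(307,482)])))]))
E
python3 fit1.py
```

```text
plate_s [[0.6086, 0.3003, 0.012], [0.6382, 0.3897, 0.012], [0.5522, 0.4266, 0.012]]
rim_s [[0.5897, 0.3343, 0.15], [0.6046, 0.3765, 0.15], [0.5656, 0.3933, 0.15]]
plate_i [[0.5137, 0.3328, 0.012], [0.6034, 0.2945, 0.012], [0.6401, 0.385, 0.012], [0.5475, 0.4211, 0.012]]
rim_i [[0.5478, 0.3492, 0.15], [0.5899, 0.3328, 0.15], [0.604, 0.3703, 0.15], [0.5657, 0.3878, 0.15]]
rest base s [[0.5244, 0.0327, 0.012], [0.4905, 0.1154, 0.012], [0.646, 0.1759, 0.012], [0.6824, 0.0954, 0.012]]
rest base i [[0.4876, 0.1051, 0.012], [0.5204, 0.0252, 0.012], [0.6754, 0.0854, 0.012], [0.6399, 0.1508, 0.012]]
gearR s [[0.6939, -0.3591, 0.01], [0.6055, -0.2699, 0.01], [0.5048, -0.395, 0.01]]
gearR i [[0.5236, -0.3606, 0.01], [0.615, -0.4462, 0.01]]
cap ctr [ 0.57056688 -0.32434348  0.09204968]
```

```bash
cat > fit2.py <<'E'
from fit import *
sc=lambda P:S(P,5,(390,190)); si=lambda P:S(P,5,(230,70))
# holder frame yaw ~ -20deg. corners in holder frame: x along (.94,-.35)
h=lambda s,z:[(-s,-s,z),(s,-s,z),(s,s,z),(-s,s,z)]
P=h(50,12);Q=h(23,150)
# near-left in side = (-,-): 
hs=fit([P[1],P[2],P[3],Q[1],Q[2],Q[3]],sc([(80,492),(229,610),(345,498),(210,355),(288,415),(345,362)]),
 [P[0],P[1],P[2],P[3],Q[0],Q[1],Q[2],Q[3]],si([(335,372),(472,375),(474,288),(340,288),(366,190),(433,190),(433,155),(372,153)]),(.58,.36),'holder')
sr=lambda P:S(P,6,(300,190)); ir=lambda P:S(P,8,(300,140))
B=[(-65,-45,12),(105,-45,12),(105,45,12),(-65,45,12)]
r2=.5**.5
def seat(x,y,z,dx=0): return ((x-z)*r2+dx, y, 130+(x+z)*r2)
# fork tips: side: upper-left fork (neck) tips at (212,70)=+y far, (290,122)=-y; nose fork tips (350,125) +y,(428,180) -y
tipI=[seat(16,20,45),seat(16,-20,45),seat(16,20,-62),seat(16,-20,-62)]
pI=ir([(212,72),(290,124),(350,127),(428,182)])
rs=fit([B[0],B[3],B[2],B[1]],sr([(157,220),(346,230),(337,548),(134,543)]),[B[3],B[0],B[1],B[2]]+tipI,np.vstack([ir([(97,400),(247,518),(543,312),(400,230)]),pI]),(.58,.1),'rest')
sg=lambda P:S(P,4,(120,150)); ig=lambda P:S(P,5,(340,180))
G=[(-65,-60,10),(65,-60,10),(65,60,10),(-65,60,10)]
ga=fit([G[2],G[3],(-56,0,102)],sg([(232,285),(403,240),(347,110)]),[G[0],G[1],(-56,0,102)],ig([(238,652),(477,735),(307,482)]),(.61,-.35),'gear_a')
E
python3 fit2.py
```

```text
holder [ 0.5773  0.3625 -0.3736] res [[-0.6, -1.4], [-0.0, 1.5], [0.6, -0.9], [-0.7, -0.1], [-0.7, 0.7], [-0.2, -0.6], [-0.4, -0.2], [0.2, -0.7], [-0.1, -1.0], [-0.2, -1.1], [-0.1, -0.0], [0.1, -0.0], [0.3, -1.0], [-0.8, -0.6]]
rest [0.5649 0.0944 0.3772] res [[-0.8, -1.4], [-0.7, -1.1], [-0.4, -0.2], [-0.9, -1.7], [-0.7, -1.5], [-0.2, -0.8], [0.2, -1.5], [-1.2, -5.1], [0.6, -0.6], [0.2, -0.4], [0.6, -0.4], [-0.1, -0.9]]
gear_a [ 0.6104 -0.3599 -0.7482] res [[-1.3, 1.1], [-0.1, -0.7], [0.5, -2.3], [-0.7, -0.1], [1.1, 0.3], [-0.2, -2.7]]
```

```bash
sed -i 's/return np.array(p,float)\/s+np.array(o)-0.0/return (np.array(p,float)+.5)\/s-.5+np.array(o)/' fit.py; python3 fit2.py
python3 - <<'E'
from fit import *
from plant import manip
s=manip.state(); M=q2R(s['tool_rot']);print(np.round(M,3)); print('jaw yaw',np.degrees(np.arctan2(M[1,2],M[0,2])))
print('decoy foot',onz(ci,S([(237,370)],5,(230,70)),0.0),'top',onz(ci,S([(216,138)],5,(230,70)),0.2),onz(cs,S([(400,118)],5,(390,190)),.2))
print('butt top',onz(ci,S([(398,97)],5,(230,70)),0.212),onz(cs,S([(311,292)],5,(390,190)),.212))
E
```

```text
holder [ 0.5763  0.3622 -0.3791] res [[-0.2, -1.4], [0.2, 1.5], [1.0, -0.7], [-0.3, -0.1], [-0.4, 0.7], [0.1, -0.5], [-0.3, 0.3], [0.4, -0.1], [0.2, -0.5], [0.1, -0.6], [-0.0, 0.5], [0.2, 0.5], [0.5, -0.5], [-0.6, -0.1]]
rest [0.5641 0.0944 0.3756] res [[-0.2, -1.2], [-0.1, -0.9], [0.1, 0.0], [-0.4, -1.5], [-0.5, -1.1], [-0.1, -0.3], [0.5, -0.9], [-0.9, -4.6], [0.8, -0.2], [0.4, 0.0], [0.9, 0.1], [0.1, -0.4]]
gear_a [ 0.6099 -0.3598 -0.7563] res [[-1.0, 1.3], [0.2, -0.2], [1.0, -1.9], [-0.6, 0.1], [1.1, 0.9], [0.1, -2.4]]
[[-0.    -0.921  0.39 ]
 [-0.     0.39   0.921]
 [-1.    -0.    -0.   ]]
jaw yaw 67.03306620324453
decoy foot [[0.45167524 0.37659461 0.        ]] top [[0.45359812 0.37665332 0.2       ]] [[0.45502481 0.37714947 0.2       ]]
butt top [[0.57494116 0.36029165 0.212     ]] [[0.57810612 0.36341466 0.212     ]]
```

>>> {"fn": "servo_tool", "kwargs": {"twist": [[0,0,0],[0,0,0],[0,0,0.02],[0,0,0],[0,0,0],[0,0,0],[0,0,0],[0,0,0]], "xyz": [[2,-1,5],[4,-2,5],[4.55,-3.05,0],[4.55,-3.05,0],[4.55,-3.05,0],[4.55,-3.05,0],[4.55,-3.05,0],[4.55,-3.05,0]], "fingers": [1,1,1,1,1,1,1,1]}}

```text
time: 2.05
tool_pos: [0.5755, 0.3627, 0.3]
tool_rot: [0.586, -0.396, 0.585, 0.396]
contact_force: [0.6, -0.1, 0.1]
gripper_width: 1.0
```

>>> {"fn": "servo_tool", "kwargs": {"twist": [[0,0,0],[0,0,0]], "xyz": [[0,0,0],[0,0,0]], "fingers": [1,1]}}

```text
time: 2.3
tool_pos: [0.5739, 0.3639, 0.2997]
tool_rot: [0.585, -0.396, 0.586, 0.396]
contact_force: [-0.0, 0.8, 0.4]
gripper_width: 1.001
```

```bash
cat > snap.py <<'E'
from h import *
from plant import manip,vision
import sys,json
def snap(cam,name):
    s=manip.state(); im=vision.grab_frame(cam)[:,:,::-1].copy(); cv2.imwrite(f'pics/{name}.png',im)
    json.dump({k:np.asarray(v).tolist() for k,v in s.items()},open(f'pics/{name}.json','w'))
    return im,s
E
python3 - <<'E'
from snap import *
im,s=snap('wrist','w1')
print(s['time'],s['joint_pos'],s['tool_pos'],s['tool_rot'],s['contact_force'])
crop(im,200,100,440,300,3.3,'pics/w1c.png')
E
```

```text
2.3 [ 4.55548914e-01  1.42429508e-01  1.35848350e+00  4.63931076e-04
  1.64120860e+00 -7.34192935e-01] [0.57386717 0.36393214 0.29970311] [ 0.58547161 -0.39608544  0.58579657  0.39646146] [-0.0164918   0.84636608  0.38059443]
```

View pics/w1.png

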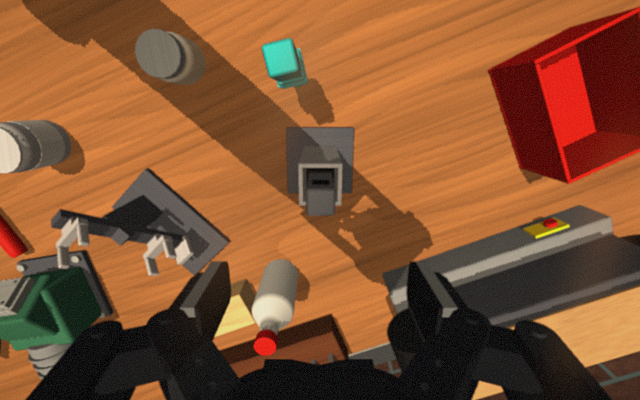

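Run:
```python
import cv2
from h import crop
im=cv2.imread('pics/w1.png'); crop(im,270,110,370,230,5,'pics/w1d.png')
```

```text
(no output)
```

View pics/w1d.png

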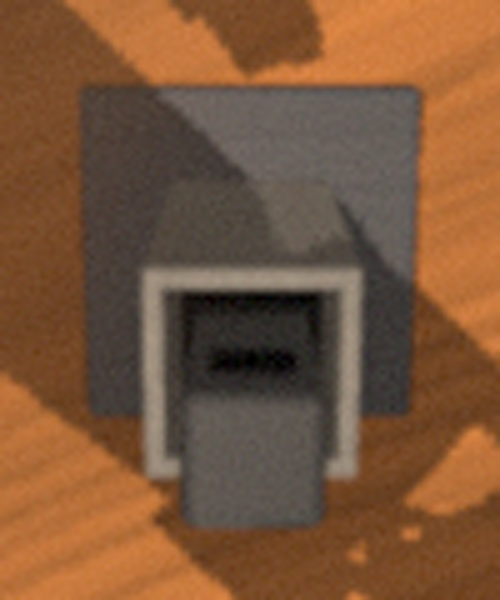

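Run:
```python
from fit import *
import json
cw=vision.get_calibration('wrist'); s=json.load(open('pics/w1.json')); ps=campose(cw,s)
t=lambda P:S(P,5,(270,110))
b=onz(cw,t([(187,398),(323,398),(322,526),(185,524)]),.212,ps); r=onz(cw,t([(141,268),(363,268),(358,478),(147,478)]),.15,ps)
pl=onz(cw,t([(83,88),(420,88),(408,412),(92,412)]),.012,ps)
for q in (b,r,pl): print(np.round(q.mean(0),4), [round(float(np.degrees(np.arctan2(*(q[j]-q[i])[[1,0]]))),1) for i,j in((0,1),(3,2),(3,0),(2,1))],[round(float(np.linalg.norm(q[j]-q[i])),4) for i,j in((0,1),(3,2),(3,0),(2,1))])
```

```text
[0.5769 0.3658 0.212 ] [68.1, 67.2, 156.6, 158.6] [0.0236, 0.0245, 0.0233, 0.0237]
[0.5773 0.3656 0.15  ] [68.1, 68.1, 158.6, 158.2] [0.0466, 0.0462, 0.0465, 0.0465]
[0.5766 0.3662 0.012 ] [68.1, 68.1, 157.9, 158.0] [0.0977, 0.0977, 0.0977, 0.0977]
```

>>> {"fn": "servo_tool", "kwargs": {"twist": [[0,0,0],[0,0,0],[0,0,0],[0,0,0],[0,0,0]], "xyz": [[0.1,0.2,-3],[0.1,0.1,-3],[0,0,-3],[0,0,-1],[0,0,0]], "fingers": [1,1,1,1,1]}}

```text
time: 2.98
tool_pos: [0.5752, 0.3674, 0.1998]
tool_rot: [0.585, -0.397, 0.586, 0.397]
contact_force: [-0.7, 1.0, 0.7]
gripper_width: 1.002
```

>>> {"fn": "servo_tool", "kwargs": {"twist": [[0,0,0],[0,0,0],[0,0,0],[0,0,0]], "xyz": [[0.1,-0.1,-0.7],[0.1,-0.1,-1],[0,0,-1],[0,0,0]], "fingers": [1,1,1,1]}}

```text
time: 3.48
tool_pos: [0.5774, 0.3643, 0.1711]
tool_rot: [0.585, -0.396, 0.587, 0.396]
contact_force: [-0.0, 0.3, 0.6]
gripper_width: 1.005
```

Run:
```python
from snap import *
im,s=snap('wrist','w2')
print(s['time'],s['joint_pos'],s['tool_pos'],s['tool_rot'],s['contact_force'])
im,s=snap('side','s2'); crop(im,260,40,360,150,5,'pics/s2c.png')
```

```text
3.475 [ 4.53937208e-01  2.07828313e-01  1.49753219e+00  2.37100207e-05
  1.43906478e+00 -7.35844857e-01] [0.57738813 0.36428858 0.17106757] [ 0.58464225 -0.39612549  0.58662303  0.39642333] [-0.02256795  0.26437275  0.61346277]
```

View pics/w2.png

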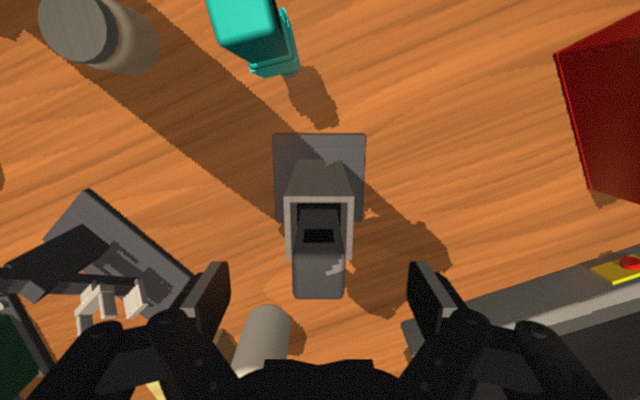

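View pics/s2c.png

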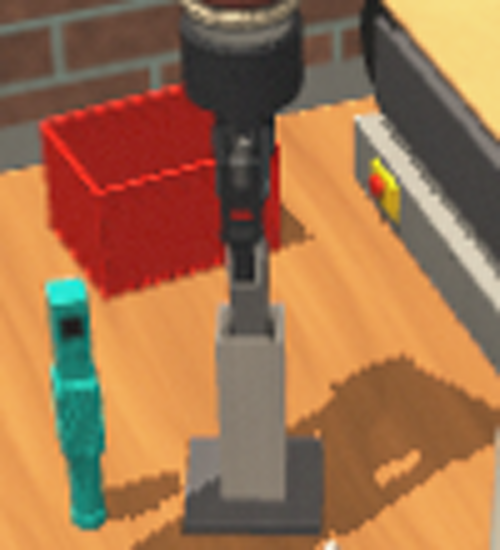

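>>> {"fn": "servo_tool", "kwargs": {"twist": [[0,0,0],[0,0,0],[0,0,0],[0,0,0],[0,0,0],[0,0,0]], "xyz": [[0,0,0],[0,0,0],[0,0,0],[0,0,0],[0,0,0],[0,0,0]], "fingers": [0,0,0,0,0,0]}}

```text
time: 4.32
tool_pos: [0.5784, 0.365, 0.1734]
tool_rot: [0.586, -0.396, 0.585, 0.396]
contact_force: [0.3, -0.1, 3.0]
gripper_width: 0.286
```

Run:
```python
from snap import *
im,s=snap('wrist','w3')
print(s['time'],s['joint_pos'],s['tool_pos'],s['tool_rot'],s['contact_force'],s['gripper_width'])
```

```text
4.325 [ 4.54195175e-01  2.06324602e-01  1.49523896e+00  3.09677839e-06
  1.43912197e+00 -7.35791793e-01] [0.57836533 0.36495352 0.17344563] [ 0.58590972 -0.3963795   0.58527433  0.39629163] [ 0.26137706 -0.12016644  3.03188097] 0.28572047489240304
```

View pics/w3.png

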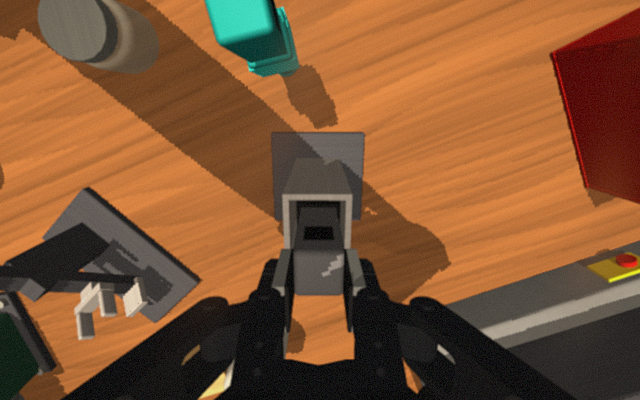

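>>> {"fn": "servo_tool", "kwargs": {"twist": [[0,0,0],[0,0,0],[0,0,0],[0,0,0],[0,0,0],[0,0,0],[0,0,0],[0,0,0]], "xyz": [[-0.1,0,1],[0,0,2],[0,0,3],[0,0,3],[0,0,3],[0,0,3],[0,0,3],[0,0,2]], "fingers": [0,0,0,0,0,0,0,0]}}

```text
time: 5.38
tool_pos: [0.5773, 0.3649, 0.3761]
tool_rot: [0.587, -0.397, 0.585, 0.396]
contact_force: [0.5, 0.3, -1.7]
gripper_width: 0.283
```

Run:
```python
from snap import *
from scipy.optimize import least_squares
s=manip.state()
print(s['time'],s['joint_pos'],s['tool_pos'],s['tool_rot'],s['contact_force'],s['gripper_width'])
D=[([0.0533651246,1.61428593,1.47602514],[0.24350566,0.5748683,0.20206279])]
for n in ['w1','w2','w3']:
    j=json.load(open(f'pics/{n}.json'));D.append((np.array(j['joint_pos'])[[1,2,4]],j['tool_pos']))
D.append((s['joint_pos'][[1,2,4]],s['tool_pos']))
def f(p):
    a1,a2,d4,a3,c=p;r=[]
    for q,x in D:
        t=q[0]+q[1]
        r+= [a1+a2*np.sin(q[0])+d4*np.sin(t)-a3*np.cos(t)-np.hypot(x[0],x[1]), c+a2*np.cos(q[0])+d4*np.cos(t)+a3*np.sin(t)-x[2]]
    return np.array(r+[0.02*(a3),0.02*(a1)])
q=least_squares(f,[0,.4,.4,0,.1]);print(q.x,q.fun)
```

```text
5.375 [ 4.54870610e-01  1.43728090e-01  1.23322571e+00 -2.17899677e-05
  1.76158433e+00 -7.35177482e-01] [0.57729502 0.36493288 0.37608268] [ 0.58664832 -0.39651029  0.58451174  0.39619359] [ 0.45198295  0.29480564 -1.69534315] 0.2834055928554181
[ 0.00413956  0.42683555  0.60978426 -0.09854828 -0.06710796] [-1.11991475e-05  2.55856763e-06  3.68646531e-04 -2.63120813e-05
  5.58639118e-04  9.97424877e-06 -5.73600794e-04  9.34998296e-06
 -3.44142421e-04  4.42742450e-06 -1.97096566e-03  8.27911864e-05]
```

Run:
```python
from fit import *
im=cv2.imread('pics/w1.png'); crop(im,40,150,240,290,4,'pics/w1r.png')
print('bottle',onz(ci,[(367,152)],0.0), onz(cs,[(362,328)],0))
print('block',onz(ci,[(386,158)],0.05), onz(cs,[(320,303)],0.05))
print('jar',onz(ci,[(267,159)],0.08), onz(cs,[(415,203)],0.08),'can',onz(ci,[(296,210)],0.085), onz(cs,[(334,176)],0.085))
```

```text
bottle [[0.73525494 0.21806242 0.        ]] [[0.75195424 0.23709995 0.        ]]
block [[0.75465647 0.11938767 0.05      ]] [[0.75788328 0.12418166 0.05      ]]
jar [[0.37867853 0.22538667 0.08      ]] [[0.38714102 0.23914872 0.08      ]] can [[ 0.3957385  -0.01596622  0.085     ]] [[ 0.40046328 -0.00206046  0.085     ]]
```

View pics/w1r.png

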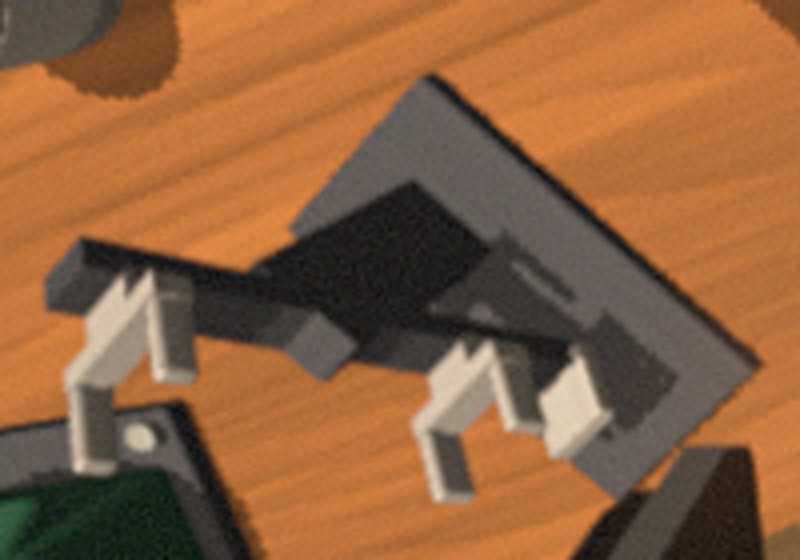

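```bash
cat > fit3.py <<'E'
from fit import *
import json
cw=vision.get_calibration('wrist'); s=json.load(open('pics/w1.json')); ps=campose(cw,s)
t=lambda P:S(P,4,(40,150))
r2=.5**.5
def seat(x,y,z): return ((x-z)*r2, y, 130+(x+z)*r2)
m=np.array([(-65,45,12),(105,45,12),(105,-45,12),seat(16,20,45),seat(16,-20,45),seat(16,20,-62),seat(16,-20,-62)])/1e3
px=t([(430,80),(753,370),(622,497),(175,377),(95,469),(520,427),(453,498)])
def w(p): return m@R.from_euler('z',p[2]).as_matrix().T+[p[0],p[1],0]
q=least_squares(lambda p:(proj(cw,w(p),ps)-px).ravel(),[.564,.094,.376])
print(q.x,np.round(q.fun.reshape(-1,2),1).tolist())
# residual of fixed cams' fit pose in wrist view
print(np.round((proj(cw,w([.5641,.0944,.3756]),ps)-px),1).tolist())
E
python3 fit3.py
```

```text
[0.56454542 0.09771248 0.37342893] [[-2.6, -1.8], [0.7, 0.2], [-1.7, 1.5], [0.4, 0.2], [0.3, -0.3], [1.7, 0.3], [0.5, 0.2]]
[[-4.8, -1.2], [-1.2, 0.6], [-3.4, 1.8], [-2.5, 0.8], [-2.3, 0.4], [-0.6, 0.8], [-1.6, 0.7]]
```

>>> {"fn": "servo_tool", "kwargs": {"twist": [[0,0,0.13],[0,0,0.16],[0,0,0.16],[0,0,0.16],[0,0,0.15],[0,0,0],[0,0,0]], "xyz": [[-1,-3,0.5],[-1.2,-3.5,0.5],[-1.2,-3.5,0.5],[-1.2,-3.5,0.5],[-1,-3,0.5],[0,0,0],[0,0,0]], "fingers": [0,0,0,0,0,0,0]}}

```text
time: 6.25
tool_pos: [0.5211, 0.2002, 0.3979]
tool_rot: [0.397, -0.585, 0.397, 0.585]
contact_force: [-0.5, -0.1, -1.7]
gripper_width: 0.287
```

Run:
```python
from snap import *
im,s=snap('wrist','w4')
print(s['time'],s['joint_pos'],s['joint_vel'],s['tool_pos'],s['tool_rot'],s['contact_force'],s['gripper_width'])
crop(im,130,80,370,330,3,'pics/w4c.png')
```

```text
6.25 [ 2.33190030e-01 -1.46930813e-01  1.48818130e+00  4.71945995e-04
  1.80031718e+00 -1.71561482e+00] [ 0.01251972  0.01662747 -0.00137994  0.00071015 -0.0021393  -0.00596828] [0.52110554 0.2001776  0.39788961] [ 0.39724021 -0.58494381  0.39700777  0.58517159] [-0.51886673 -0.08739871 -1.69769286] 0.2868975528926923
```

View pics/w4c.png

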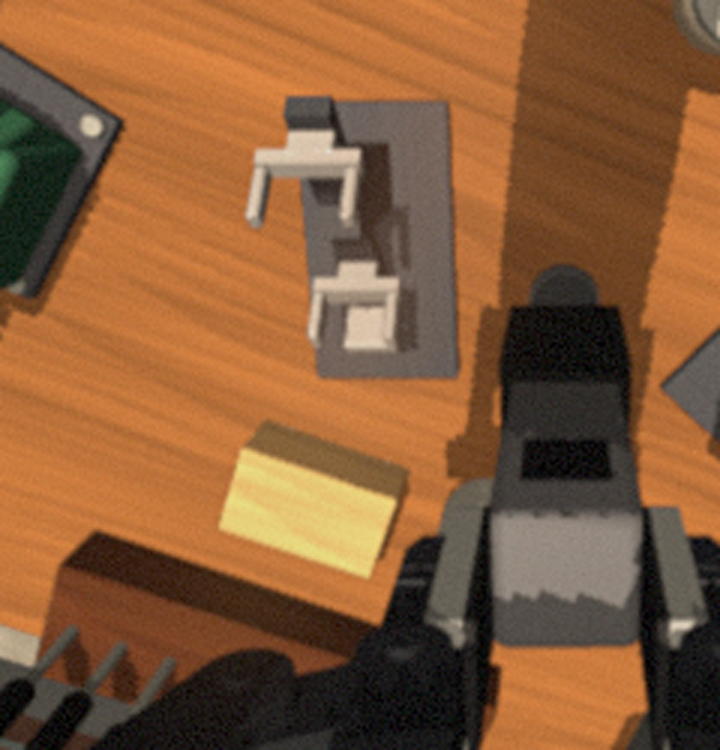

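```bash
cat > fit4.py <<'E'
from fit import *
import json
cw=vision.get_calibration('wrist')
t=lambda P:S(P,3,(130,80))
r2=.5**.5
def seat(x,y,z): return ((x-z)*r2, y, 130+(x+z)*r2)
m=np.array([(-65,45,12),(105,45,12),(105,-45,12),seat(16,-20,45),seat(16,20,45),seat(16,-20,-62),seat(16,20,-62)])/1e3
px=t([(448,102),(457,375),(320,376),(254,221),(348,218),(316,342),(391,347)])
s=json.load(open('pics/w4.json')); ps=campose(cw,s)
def w(p): return m@R.from_euler('z',p[2]).as_matrix().T+[p[0],p[1],0]
q=least_squares(lambda p:(proj(cw,w(p),ps)-px).ravel(),[.564,.094,.376])
print(q.x,np.round(q.fun.reshape(-1,2),1).tolist())
M=q2R(s['tool_rot']);print(np.round(M,4),'jaw yaw',np.degrees(np.arctan2(M[1,2],M[0,2])),'rest y yaw',np.degrees(q.x[2])+90)
# predict wand points, TCP->lens along tool x 161.4mm
T=np.array(s['tool_pos'])
for d in (.1614,): print('lens pred',proj(cw,T+M[:,0]*d,ps),'crop',(proj(cw,T+M[:,0]*d,ps)-[130,80])*3)
E
python3 fit4.py
```

```text
[0.56448058 0.0977465  0.38000806] [[-0.1, -0.7], [0.7, 1.1], [-0.8, 0.9], [0.3, 0.1], [0.1, 1.0], [-0.2, -0.3], [-0.1, -2.0]]
[[-1.000e-04 -9.294e-01 -3.692e-01]
 [ 5.000e-04 -3.692e-01  9.294e-01]
 [-1.000e+00 -1.000e-04  5.000e-04]] jaw yaw 111.6644466482656 rest y yaw 111.77285808156218
lens pred [[316.71721006 178.66877398]] crop [[560.15163018 296.00632193]]
```

>>> {"fn": "servo_tool", "kwargs": {"twist": [[0.048,-0.122,0],[0.048,-0.122,0],[0.048,-0.122,0],[0.048,-0.122,0],[0.048,-0.122,0],[0.049,-0.12,0],[0,0,0]], "xyz": [[0.7,-1.3,-1.2],[0.7,-1.8,-1.6],[0.7,-1.8,-1.6],[0.7,-1.8,-1.6],[0.7,-1.8,-1.6],[0.7,-1.8,-2],[0,0,0]], "fingers": [0,0,0,0,0,0,0]}}

```text
time: 7.18
tool_pos: [0.5598, 0.0963, 0.2928]
tool_rot: [-0.59, 0.69, -0.148, -0.393]
contact_force: [-0.5, -0.5, -2.2]
gripper_width: 0.283
```

```bash
cat > chk.py <<'E'
from snap import *
C=np.array([.5645,.0977,.130]);yaw=.377
def frames():
    rx=np.array([np.cos(yaw),np.sin(yaw),0]);ry=np.array([-np.sin(yaw),np.cos(yaw),0]);k=np.array([0,0,1.])
    zs=(k-rx)/2**.5;xs=(k+rx)/2**.5
    return np.c_[xs,ry,zs]
def rep(s,d=.1614):
    F=frames();T=np.array(s['tool_pos']);M=q2R(s['tool_rot'])
    print('t',s['time'],'tcp',np.round(T,4),'J',np.round(s['joint_pos'],3),'F',np.round(s['contact_force'],1),'g',round(s['gripper_width'],3))
    print('TCP seat mm',np.round((T-C)@F*1e3,1),'tool axes in seat\n',np.round(F.T@M,3))
    print('F seat',np.round(np.array(s['contact_force'])@F,1))
    # remaining rotation to bring toolx->-zs, toolz->ry
    G=np.c_[-F[:,2],np.cross(F[:,1],-F[:,2]),F[:,1]]
    print('rot needed (world)',np.round(R.from_matrix(G@M.T).as_rotvec(),4))
if __name__=='__main__': rep(manip.state())
E
python3 chk.py
```

```text
t 7.175 tcp [0.5598 0.0963 0.2928] J [-0.162 -0.659  2.175  0.45   0.979 -2.234] F [-0.5 -0.5 -2.2] g 0.283
TCP seat mm [111.6   0.4 118.6] tool axes in seat
 [[-0.013 -1.     0.004]
 [ 0.003  0.004  1.   ]
 [-1.     0.013  0.003]]
F seat [-2.  -0.3 -1.1]
rot needed (world) [-0.     -0.0136  0.0007]
```

>>> {"fn": "servo_tool", "kwargs": {"twist": [[0,-0.006,0],[0,-0.007,0],[0,0,0],[0,0,0],[0,0,0]], "xyz": [[0,0,-1.5],[0,0,-2.5],[0,0,-2.4],[0,0,-1],[0,0,0]], "fingers": [0,0,0,0,0]}}

```text
time: 7.8
tool_pos: [0.5636, 0.0976, 0.2286]
tool_rot: [-0.591, 0.696, -0.139, -0.384]
contact_force: [0.7, 0.7, -1.6]
gripper_width: 0.282
```

Run:
```python
from chk import *
im,s=snap('wrist','w5'); rep(s)
im,s=snap('side','s5'); crop(im,280,110,400,220,6,'pics/s5c.png')
im,s=snap('scene','c5'); crop(im,280,170,400,290,6,'pics/c5c.png')
```

```text
t 7.8 tcp [0.5636 0.0976 0.2286] J [-0.16  -0.626  2.27   0.509  0.842 -2.326] F [ 0.7  0.7 -1.6] g 0.282
TCP seat mm [69.1  0.3 70.3] tool axes in seat
 [[ 0.012 -1.    -0.006]
 [-0.003 -0.006  1.   ]
 [-1.    -0.012 -0.003]]
F seat [-0.4  0.3 -1.8]
rot needed (world) [ 0.0014  0.0133 -0.0024]
```

View pics/w5.png

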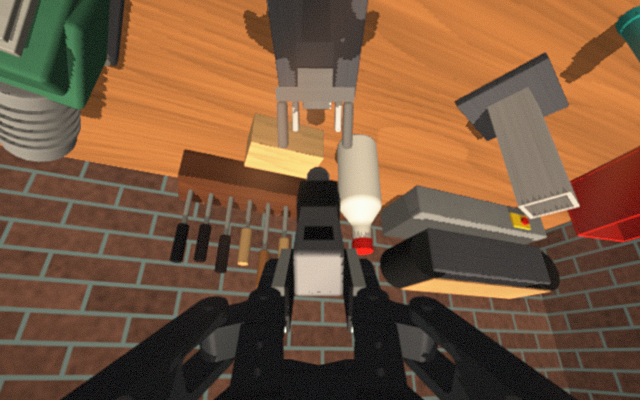

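View pics/s5c.png

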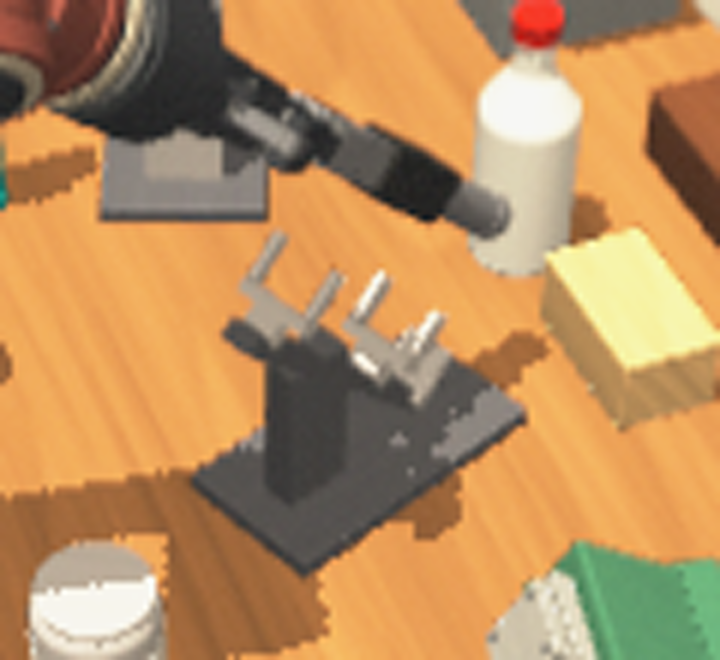

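View pics/c5c.png

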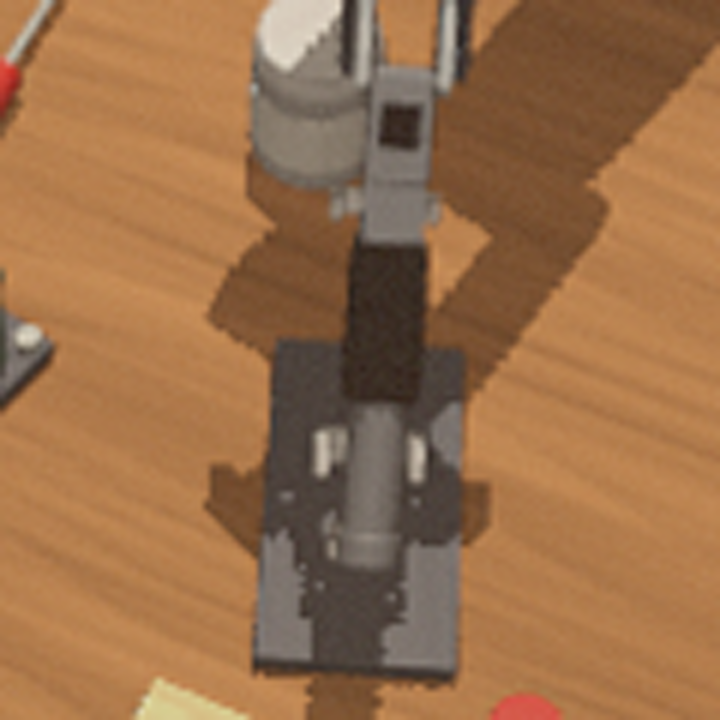

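Run:
```python
from chk import *
from fit import S
im=cv2.imread('pics/w5.png'); crop(im,250,60,390,190,5.5,'pics/w5c.png')
cw=vision.get_calibration('wrist'); s=json.load(open('pics/w5.json')); ps=campose(cw,s);F=frames()
pt=np.array([(16,y,z) for z in (40,50,-69,-55) for y in (-23,-17,17,23)])/1e3
p=proj(cw,C+pt@F.T,ps); print(np.round((p-[250,60])*5.5).astype(int).tolist())
M=q2R(s['tool_rot']);print((proj(cw,np.array(s['tool_pos'])+M[:,0]*.1614,ps)-[250,60])*5.5)
```

```text
[[167, 473], [218, 473], [507, 475], [558, 475], [156, 486], [210, 486], [514, 488], [567, 488], [240, 383], [274, 383], [464, 384], [498, 384], [234, 390], [269, 391], [468, 392], [503, 392]]
[[367.67784927 652.18376308]]
```

View pics/w5c.png

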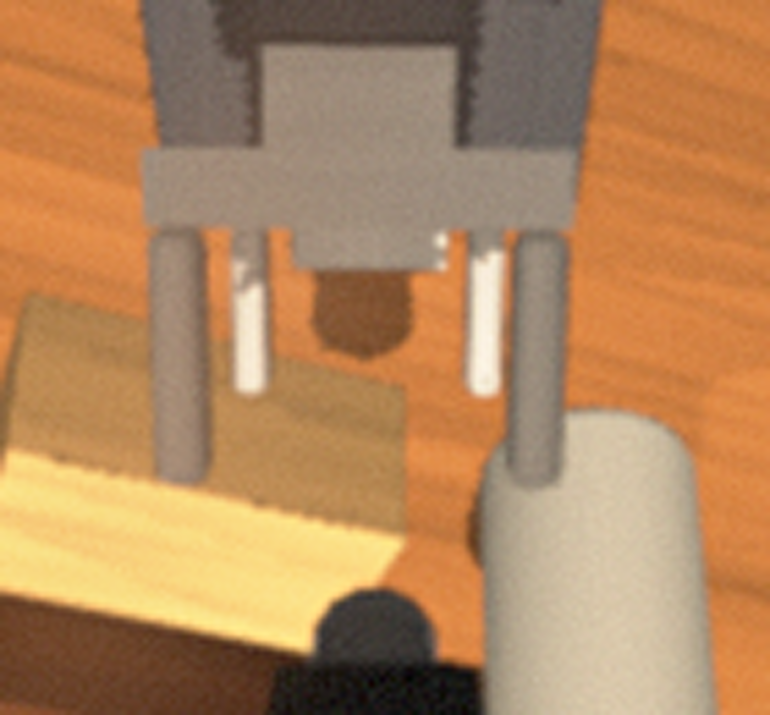

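>>> {"fn": "servo_tool", "kwargs": {"twist": [[0,0.006,0],[0,0.006,0],[0,0,0],[0,0,0],[0,0,0],[0,0,0],[0,0,0]], "xyz": [[-0.6,-0.2,-0.8],[-0.9,-0.4,-1.1],[-0.9,-0.4,-1.1],[-0.7,-0.3,-0.9],[-0.4,-0.1,-0.5],[-0.2,-0.1,-0.2],[0,0,0]], "fingers": [0,0,0,0,0,0,0]}}

```text
time: 8.82
tool_pos: [0.5262, 0.0817, 0.1822]
tool_rot: [-0.59, 0.693, -0.143, -0.388]
contact_force: [0.3, -0.2, -1.2]
gripper_width: 0.283
```

```bash
python3 chk.py
```

```text
t 8.825 tcp [0.5262 0.0817 0.1822] J [-0.226 -0.721  2.396  0.558  0.857 -2.413] F [ 0.3 -0.2 -1.2] g 0.283
TCP seat mm [ 7.6 -0.8 66.2] tool axes in seat
 [[ 0.001 -1.    -0.002]
 [-0.001 -0.002  1.   ]
 [-1.    -0.001 -0.001]]
F seat [-0.7 -0.3 -1. ]
rot needed (world) [ 0.0015  0.0018 -0.0008]
```

>>> {"fn": "servo_tool", "kwargs": {"twist": [[0,0.002,0],[0,0,0],[0,0,0],[0,0,0]], "xyz": [[-0.2,0,-0.2],[-0.15,-0.05,-0.15],[-0.1,-0.05,-0.1],[0,0,0]], "fingers": [0,0,0,0]}}

```text
time: 9.32
tool_pos: [0.5217, 0.0808, 0.1775]
tool_rot: [-0.59, 0.693, -0.143, -0.389]
contact_force: [-0.1, 0.0, -1.6]
gripper_width: 0.283
```

Run:
```python
from chk import *
im,s=snap('wrist','w6'); rep(s)
im,s=snap('side','s6'); crop(im,280,110,400,220,6,'pics/s6c.png')
```

```text
t 9.325 tcp [0.5217 0.0808 0.1775] J [-0.231 -0.733  2.41   0.561  0.861 -2.419] F [-0.1  0.  -1.6] g 0.283
TCP seat mm [ 1.   0.1 66.1] tool axes in seat
 [[-0.001 -1.    -0.001]
 [-0.    -0.001  1.   ]
 [-1.     0.001 -0.   ]]
F seat [-1.2  0.1 -1. ]
rot needed (world) [ 0.0012 -0.0004 -0.0009]
```

View pics/s6c.png

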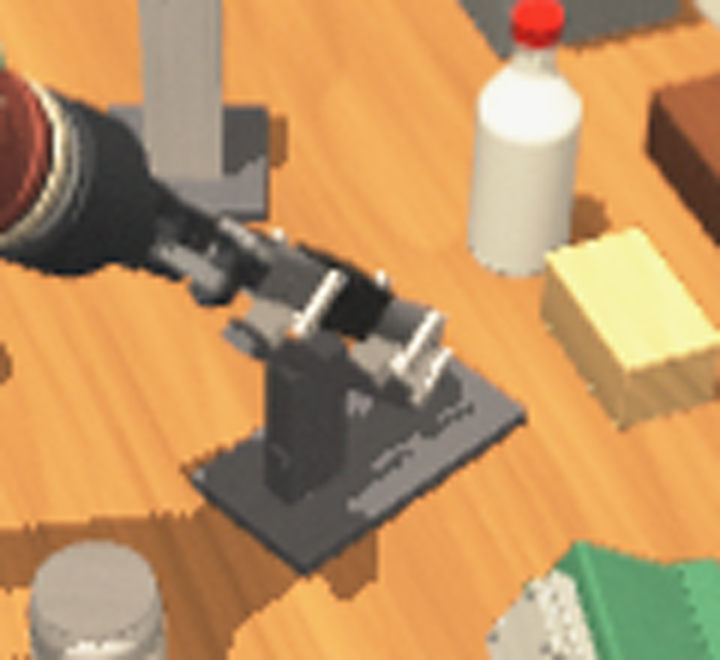

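View pics/w6.png

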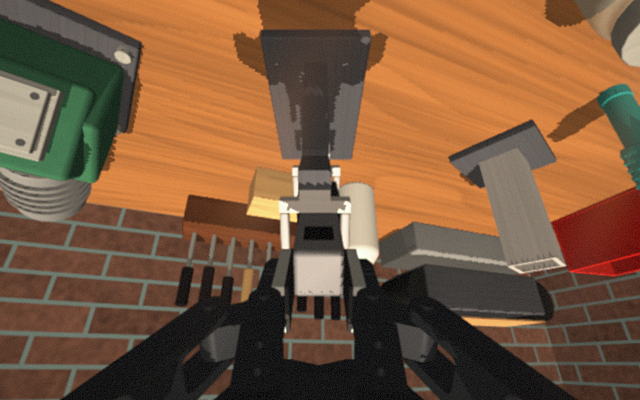

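>>> {"fn": "servo_tool", "kwargs": {"twist": [[0,0,0],[0,0,0],[0,0,0]], "xyz": [[-0.05,-0.02,-0.05],[-0.03,-0.01,-0.03],[0,0,0]], "fingers": [0,0,0]}}

```text
time: 9.8
tool_pos: [0.5211, 0.0806, 0.1771]
tool_rot: [-0.59, 0.693, -0.143, -0.388]
contact_force: [1.8, 1.0, -1.6]
gripper_width: 0.284
```

```bash
python3 chk.py
```

```text
t 9.8 tcp [0.5211 0.0806 0.1771] J [-0.233 -0.736  2.412  0.562  0.862 -2.421] F [ 1.8  1.  -1.6] g 0.284
TCP seat mm [ 0.3  0.  66.3] tool axes in seat
 [[-0.    -1.    -0.002]
 [-0.    -0.002  1.   ]
 [-1.     0.    -0.   ]]
F seat [ 0.3  0.3 -2.5]
rot needed (world) [ 0.0012  0.0003 -0.0009]
```

>>> {"fn": "servo_tool", "kwargs": {"twist": [[0,0,0],[0,0,0],[0,0,0],[0,0,0]], "xyz": [[0.13,0.05,-0.15],[0.13,0.05,-0.15],[0.06,0.03,-0.07],[0,0,0]], "fingers": [0,0,0,0]}}

```text
time: 10.3
tool_pos: [0.5244, 0.0817, 0.1734]
tool_rot: [-0.59, 0.693, -0.143, -0.388]
contact_force: [2.0, 1.4, 0.4]
gripper_width: 0.285
```

```bash
python3 chk.py
```

```text
t 10.3 tcp [0.5244 0.0817 0.1734] J [-0.227 -0.718  2.409  0.565  0.846 -2.424] F [2.  1.4 0.4] g 0.285
TCP seat mm [ 0.2 -0.1 61.2] tool axes in seat
 [[-0.    -1.    -0.002]
 [-0.001 -0.002  1.   ]
 [-1.     0.    -0.001]]
F seat [ 1.9  0.5 -1.4]
rot needed (world) [ 0.0015  0.0004 -0.0007]
```

>>> {"fn": "servo_tool", "kwargs": {"twist": [[0,0,0],[0,0,0],[0,0,0]], "xyz": [[0.05,0.02,-0.05],[0.03,0.01,-0.03],[0,0,0]], "fingers": [0,0,0]}}

```text
time: 10.68
tool_pos: [0.5251, 0.0821, 0.1727]
tool_rot: [-0.59, 0.693, -0.143, -0.388]
contact_force: [0.5, 0.3, 2.6]
gripper_width: 0.283
```

```bash
python3 chk.py
```

```text
t 10.675 tcp [0.5251 0.0821 0.1727] J [-0.225 -0.714  2.408  0.566  0.842 -2.425] F [0.5 0.3 2.6] g 0.283
TCP seat mm [ 0.2 -0.  60.1] tool axes in seat
 [[-0.    -1.    -0.002]
 [-0.    -0.002  1.   ]
 [-1.     0.    -0.   ]]
F seat [2.2 0.1 1.4]
rot needed (world) [ 0.0014  0.0003 -0.0008]
```

>>> {"fn": "servo_tool", "kwargs": {"twist": [[0,0,0],[0,0,0],[0,0,0],[0,0,0]], "xyz": [[0,0,0],[0,0,0],[0,0,0],[0,0,0]], "fingers": [0.4,0.6,0.8,0.8]}}

```text
time: 11.18
tool_pos: [0.5246, 0.0821, 0.1718]
tool_rot: [-0.59, 0.693, -0.144, -0.389]
contact_force: [0.7, 0.5, -0.3]
gripper_width: 0.799
```

Run:
```python
from chk import *
im,s=snap('wrist','w7'); rep(s)
im,s=snap('side','s7'); crop(im,280,110,400,220,6,'pics/s7c.png')
```

```text
t 11.175 tcp [0.5246 0.0821 0.1718] J [-0.225 -0.713  2.409  0.565  0.843 -2.425] F [ 0.7  0.5 -0.3] g 0.799
TCP seat mm [-0.7  0.2 59.8] tool axes in seat
 [[-0.002 -1.    -0.001]
 [ 0.    -0.001  1.   ]
 [-1.     0.002  0.   ]]
F seat [ 0.3  0.2 -0.8]
rot needed (world) [ 0.0014 -0.0013 -0.0011]
```

View pics/s7c.png

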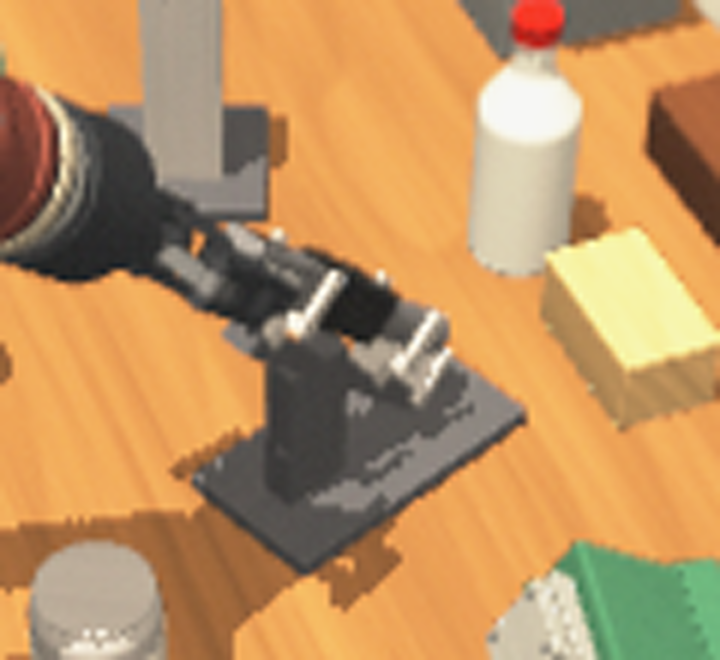

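View pics/w7.png

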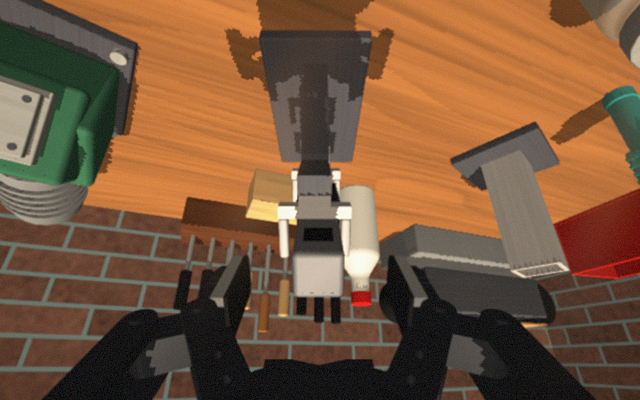

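>>> {"fn": "servo_tool", "kwargs": {"twist": [[0,0,0],[0,0,0],[-0.056,0.142,0],[-0.056,0.142,0],[-0.056,0.142,0],[-0.056,0.142,0],[-0.056,0.142,0],[-0.056,0.142,0]], "xyz": [[0.6,0.2,0.7],[1.5,0.6,1.6],[1.5,0.6,1.6],[1.5,0.6,1.6],[1.5,0.6,1.6],[0,0,0],[0,0,0],[0,0,0]], "fingers": [0.8,0.8,0.8,0.8,0.8,0.8,0.8,0.8]}}

```text
time: 12.28
tool_pos: [0.5921, 0.1086, 0.2443]
tool_rot: [0.357, -0.557, 0.435, 0.61]
contact_force: [1.0, 0.5, 0.2]
gripper_width: 0.8
```

>>> {"fn": "servo_tool", "kwargs": {"twist": [[-0.056,0.142,0],[-0.056,0.142,0],[0,0,0],[0,0,0]], "xyz": [[0.2,0.1,-1],[0,0,0],[0,0,0],[0,0,0]], "fingers": [0.8,0.8,0.8,0.8]}}

```text
time: 12.78
tool_pos: [0.5931, 0.1093, 0.2334]
tool_rot: [0.262, -0.485, 0.514, 0.657]
contact_force: [-0.3, -0.0, 0.1]
gripper_width: 0.801
```

Run:
```python
from chk import *
im,s=snap('wrist','w8'); rep(s)
im,s=snap('side','s8'); crop(im,280,110,400,220,6,'pics/s8c.png')
```

```text
t 12.775 tcp [0.5931 0.1093 0.2334] J [ 0.114  0.296  1.338 -0.116  1.928 -1.852] F [-0.3 -0.   0.1] g 0.801
TCP seat mm [95.   0.2 51.3] tool axes in seat
 [[-0.939 -0.343  0.001]
 [ 0.001 -0.001  1.   ]
 [-0.343  0.939  0.001]]
F seat [-0.2  0.1  0.3]
rot needed (world) [ 0.4482 -1.135  -0.0014]
```

View pics/s8c.png

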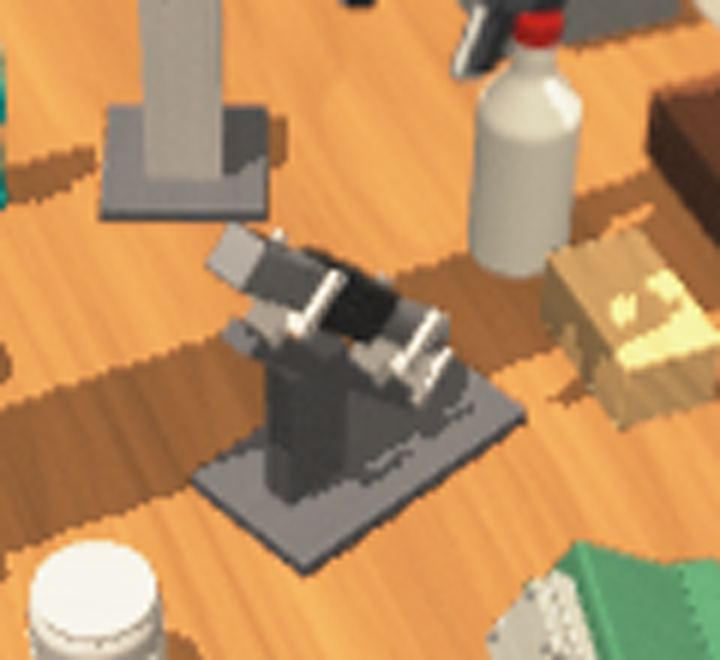

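View pics/w8.png

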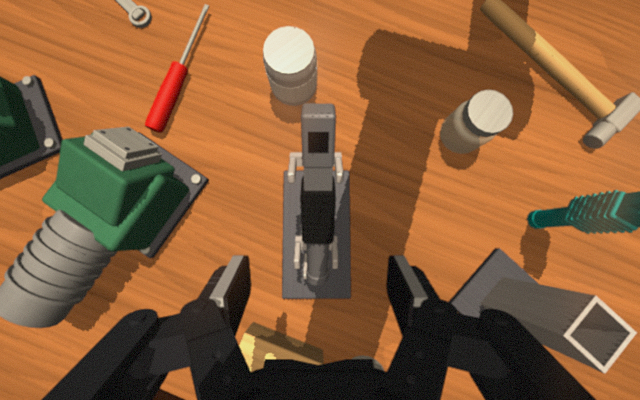

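>>> {"fn": "servo_tool", "kwargs": {"twist": [[0,0,0],[0,0,0],[0,0,0],[0,0,0],[0,0,0],[0,0,0],[0,0,0]], "xyz": [[-0.4,-0.2,-1.6],[-0.7,-0.3,-2.5],[-0.8,-0.3,-2.5],[-0.8,-0.3,-2.5],[-0.5,-0.2,-2],[-0.3,-0.1,-1],[0,0,0]], "fingers": [0.8,0.8,0.8,0.8,0.8,0.8,0.8]}}

```text
time: 13.75
tool_pos: [0.5573, 0.095, 0.1116]
tool_rot: [0.261, -0.484, 0.514, 0.658]
contact_force: [0.3, 0.1, 0.5]
gripper_width: 0.797
```

Run:
```python
from chk import *
im,s=snap('wrist','w9'); rep(s)
im,s=snap('side','s9'); crop(im,280,110,400,220,6,'pics/s9c.png')
```

```text
t 13.75 tcp [0.5573 0.095  0.1116] J [ 0.1    0.303  1.538 -0.116  1.723 -1.842] F [0.3 0.1 0.5] g 0.797
TCP seat mm [-18.5   0.1  -7.6] tool axes in seat
 [[-0.94  -0.341  0.001]
 [ 0.002 -0.001  1.   ]
 [-0.341  0.94   0.002]]
F seat [ 0.6 -0.   0.1]
rot needed (world) [ 0.4488 -1.138  -0.0016]
```

View pics/s9c.png

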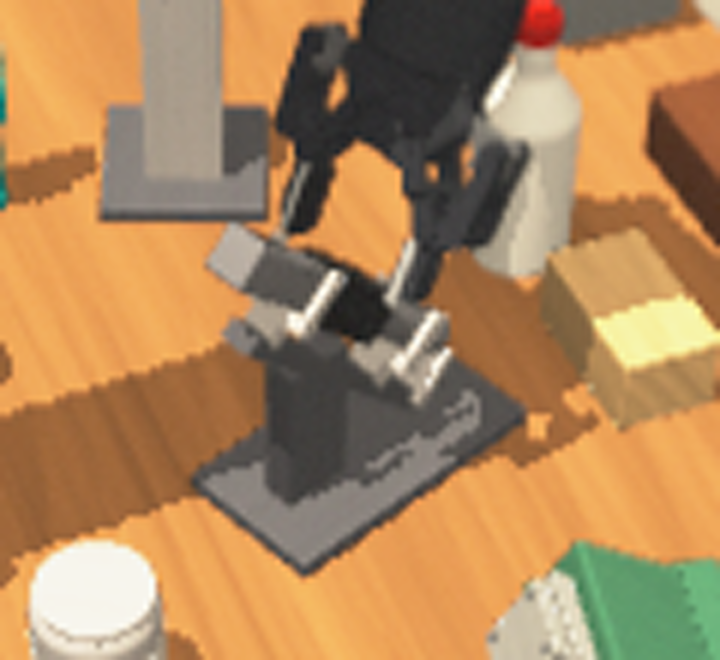

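View pics/w9.png

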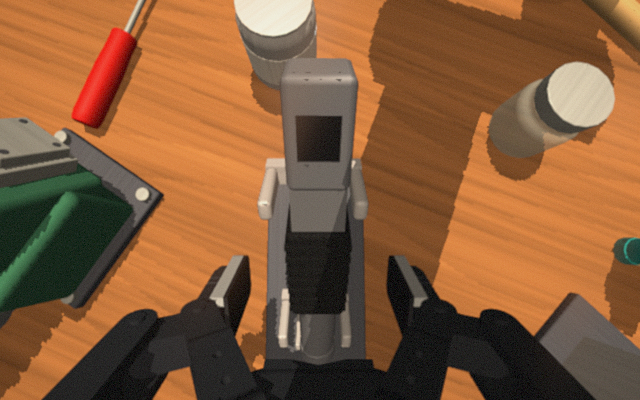

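Run:
```python
from chk import *
cw=vision.get_calibration('wrist'); s=json.load(open('pics/w9.json')); ps=campose(cw,s);F=frames()
M=q2R(s['tool_rot']);T=np.array(s['tool_pos'])
print('grasp',proj(cw,T-.019*M[:,0],ps),'tcp',proj(cw,T,ps))
for z in (-33.3,-1.3,30.7,52.7,98.7): print(z,[np.round(proj(cw,C+F@np.array([15 if z<40 else 13,y,z])/1e3,ps)[0]).tolist() for y in(-15,15)])
```

```text
grasp [[315.07601732 256.46156658]] tcp [[315.37349481 241.5392867 ]]
-33.3 [[289.0, 315.0], [341.0, 315.0]]
-1.3 [[285.0, 280.0], [344.0, 280.0]]
30.7 [[280.0, 234.0], [348.0, 234.0]]
52.7 [[277.0, 191.0], [351.0, 191.0]]
98.7 [[265.0, 73.0], [361.0, 73.0]]
```

>>> {"fn": "servo_tool", "kwargs": {"twist": [[0,0,0],[0,0,0],[0,0,0],[0,0,0],[0,0,0],[0,0,0]], "xyz": [[-0.04,0.09,0],[0,0,0],[0,0,0],[0,0,0],[0,0,0],[0,0,0]], "fingers": [0.6,0,0,0,0,0]}}

```text
time: 14.6
tool_pos: [0.5581, 0.0961, 0.113]
tool_rot: [0.262, -0.485, 0.514, 0.657]
contact_force: [1.7, 0.9, 5.0]
gripper_width: 0.323
```

Run:
```python
from chk import *
im,s=snap('wrist','w10'); rep(s)
crop(im,220,40,420,390,1.7,'pics/w10c.png')
```

```text
t 14.6 tcp [0.5581 0.0961 0.113 ] J [ 0.101  0.302  1.536 -0.115  1.724 -1.841] F [1.7 0.9 5. ] g 0.323
TCP seat mm [-16.6   0.9  -7.4] tool axes in seat
 [[-0.939 -0.343  0.001]
 [ 0.001 -0.001  1.   ]
 [-0.343  0.939  0.001]]
F seat [4.9 0.2 2.1]
rot needed (world) [ 0.4485 -1.1352 -0.0012]
```

View pics/w10c.png

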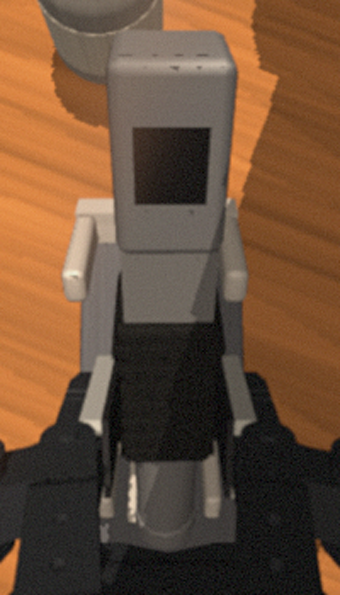

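>>> {"fn": "servo_tool", "kwargs": {"twist": [[0,0,0],[0,0,0],[0,0,0],[0,0,0],[0,0,0],[0,0,0]], "xyz": [[0.3,0.1,0.4],[0.6,0.3,0.7],[1,0.4,1.1],[1.3,0.5,1.4],[1.3,0.5,1.4],[0,0,2]], "fingers": [0,0,0,0,0,0]}}

```text
time: 15.4
tool_pos: [0.6029, 0.1144, 0.1824]
tool_rot: [0.261, -0.484, 0.514, 0.658]
contact_force: [-0.9, -0.5, -2.1]
gripper_width: 0.324
```

```bash
cat > aim.py <<'E'
from chk import *
# lens pose in tool frame from the grip at rest (w10)
s0=json.load(open('pics/w10.json'));F=frames();M0=q2R(s0['tool_rot']);T0=np.array(s0['tool_pos'])
lens0=C+F@np.array([0,.0009,-.1013])
Lt=M0.T@(lens0-T0); Wt=M0.T@F   # wand axes in tool
def target(cap,n,d):
    n=n/np.linalg.norm(n); y=np.cross([0,0,1],n);y/=np.linalg.norm(y)
    # wand y at rest = ry (left of nose heading); z=n => y=cross(z_up, n)? heading=-n_h
    y=-np.cross([0,0,1],-n)*-1; y=np.cross([0,0,1],-n); y/=np.linalg.norm(y)
    x=np.cross(y,n); W=np.c_[x,y,n]
    M=W@Wt.T; L=cap+d*n; return L-M@Lt, M
def gear(gx,gy,g):
    n=np.array([-np.cos(g)*.75**.5,-np.sin(g)*.75**.5,.5]); cap=np.array([gx-.056*np.cos(g),gy-.056*np.sin(g),.102]); return cap,n
if __name__=='__main__':
    s=manip.state();rep(s)
    M=q2R(s['tool_rot'])
    cap,n=gear(.6099,-.3575,-.756)
    for d in (.05,.15):
        T,Mt=target(cap,n,d); print(d,'TCP',np.round(T,4),'delta cm',np.round((T-s['tool_pos'])*100,2),'rotvec',np.round(R.from_matrix(Mt@M.T).as_rotvec(),3),'toolx',np.round(Mt[:,0],3))
    print('Lt',Lt,'Wt',np.round(Wt,3))
E
python3 aim.py
```

```text
t 15.4 tcp [0.6029 0.1144 0.1824] J [ 0.12   0.352  1.354 -0.111  1.859 -1.838] F [-0.9 -0.5 -2.1] g 0.324
TCP seat mm [66.6  1.4  7.5] tool axes in seat
 [[-0.94  -0.341  0.001]
 [ 0.002 -0.002  1.   ]
 [-0.341  0.94   0.002]]
F seat [-2.2 -0.2 -0.8]
rot needed (world) [ 0.449  -1.1379 -0.0021]
0.05 TCP [ 0.4724 -0.2279  0.1596] delta cm [-13.05 -34.23  -2.28] rotvec [-0.053 -0.274 -1.127] toolx [-0.125  0.119 -0.985]
0.15 TCP [ 0.4094 -0.1685  0.2096] delta cm [-19.35 -28.29   2.72] rotvec [-0.053 -0.274 -1.127] toolx [-0.125  0.119 -0.985]
Lt [ 1.66467653e-02 -9.38939989e-02 -7.17641620e-05] Wt [[-0.939  0.001 -0.343]
 [-0.343 -0.001  0.939]
 [ 0.001  1.     0.001]]
```

>>> {"fn": "servo_tool", "kwargs": {"twist": [[-0.0066,-0.0343,-0.141],[-0.0066,-0.0343,-0.141],[-0.0066,-0.0343,-0.141],[-0.0066,-0.0343,-0.141],[-0.0066,-0.0343,-0.141],[-0.0066,-0.0343,-0.141],[-0.0066,-0.0343,-0.141],[-0.0066,-0.0343,-0.141]], "xyz": [[0,-1,3],[-1,-2,4],[-2.7,-4.5,0.2],[-2.7,-4.5,0.2],[-2.7,-4.5,0.2],[-2.7,-4.5,0.2],[-2.7,-4.5,0.2],[-2.7,-4.5,0.2]], "fingers": [0,0,0,0,0,0,0,0]}}

```text
time: 16.4
tool_pos: [0.429, -0.1872, 0.2653]
tool_rot: [0.625, -0.222, 0.671, 0.333]
contact_force: [0.4, -0.8, -2.0]
gripper_width: 0.329
```

>>> {"fn": "servo_tool", "kwargs": {"twist": [[0,0,0],[0,0,0],[0,0,0]], "xyz": [[0,0,0],[0,0,0],[0,0,0]], "fingers": [0,0,0]}}

```text
time: 16.77
tool_pos: [0.4309, -0.1849, 0.2642]
tool_rot: [0.623, -0.223, 0.67, 0.336]
contact_force: [-0.6, -0.1, -1.0]
gripper_width: 0.325
```

Run:
```python
from aim import *
im,s=snap('wrist','w11'); rep(s)
im2,_=snap('side','s11'); crop(im2,300,160,500,340,4,'pics/s11c.png')
im2,_=snap('scene','c11'); crop(im2,120,130,300,280,4.4,'pics/c11c.png')
M=q2R(s['tool_rot'])
cap,n=gear(.6099,-.3575,-.756)
cw=vision.get_calibration('wrist');ps=campose(cw,s)
print('cap px',proj(cw,cap,ps),'lens px',proj(cw,np.array(s['tool_pos'])+M@Lt,ps))
```

```text
t 16.775 tcp [ 0.4309 -0.1849  0.2642] J [-0.585 -0.232  1.787  0.031  1.757 -1.398] F [-0.6 -0.1 -1. ] g 0.325
TCP seat mm [ -66.5 -213.6  256.3] tool axes in seat
 [[-0.747 -0.175  0.641]
 [ 0.156  0.891  0.425]
 [-0.646  0.418 -0.639]]
F seat [-1.1  0.1 -0.3]
rot needed (world) [-0.1909 -0.9893  1.0391]
cap px [[315.37450357 360.0679855 ]] lens px [[317.83403663 346.86573492]]
```

View pics/w11.png

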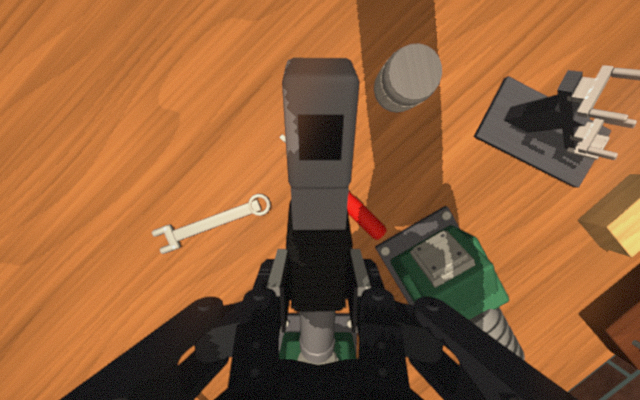

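View pics/s11c.png

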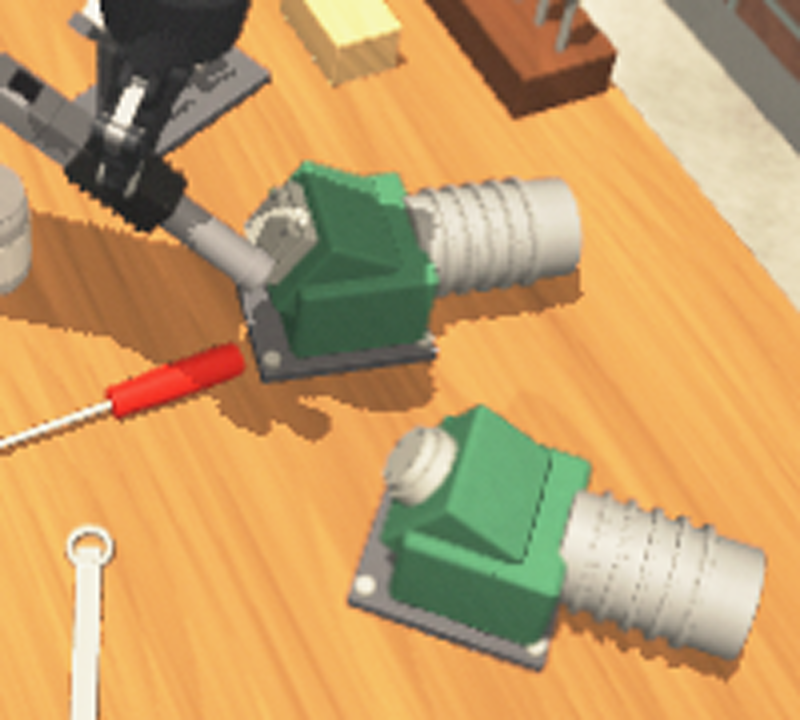

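View pics/c11c.png

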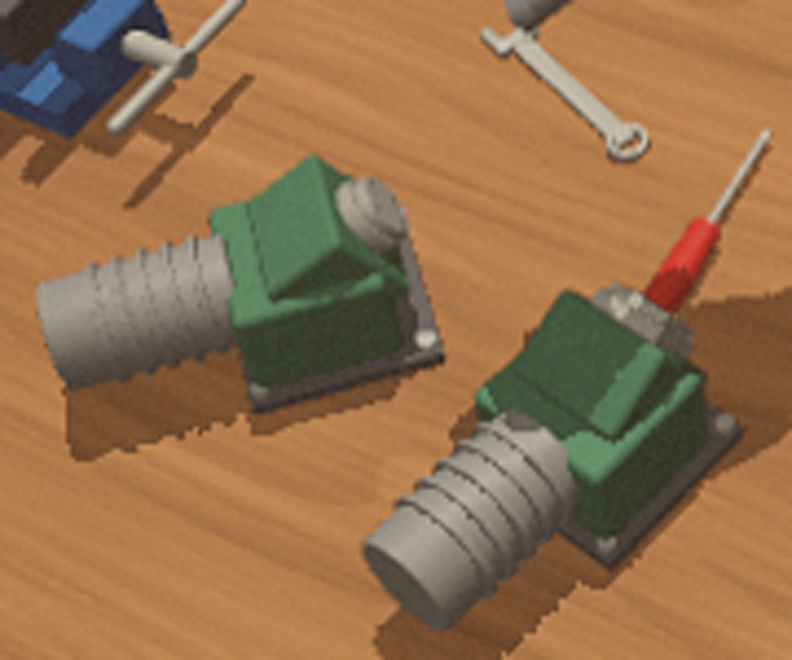

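Run:
```python
from aim import *
s=json.load(open('pics/w11.json'));M=q2R(s['tool_rot']);cw=vision.get_calibration('wrist')
cap,n=gear(.6099,-.3575,-.756)
for z in (.30,.34):
  for side in (190,170,470,450):
    def f(p):
        st=dict(tool_pos=[p[0],p[1],z],tool_rot=s['tool_rot']);return (proj(cw,cap,campose(cw,st))[0]-[side,190])
    from scipy.optimize import fsolve
    p=fsolve(f,[.6,-.2]);print(z,side,np.round(p,3),'lens',np.round(np.array([*p,z])+M@Lt,3),np.round((np.array([*p,z])-s['tool_pos'])*100,1),np.hypot(*p))
```

```text
0.3 190 [ 0.687 -0.212] lens [ 0.752 -0.274  0.267] [25.6 -2.8  3.6] 0.7188912117607512
0.3 170 [ 0.704 -0.194] lens [ 0.769 -0.256  0.267] [27.3 -0.9  3.6] 0.7302048885822365
0.3 470 [ 0.449 -0.465] lens [ 0.514 -0.527  0.267] [  1.8 -28.1   3.6] 0.6464084282816882
0.3 450 [ 0.466 -0.447] lens [ 0.531 -0.509  0.267] [  3.5 -26.2   3.6] 0.6456638171467168
0.34 190 [ 0.695 -0.198] lens [ 0.761 -0.259  0.307] [26.4 -1.3  7.6] 0.7227403695299359
0.34 170 [ 0.714 -0.177] lens [ 0.779 -0.239  0.307] [28.3  0.7  7.6] 0.7358437569728821
0.34 470 [ 0.432 -0.477] lens [ 0.497 -0.539  0.307] [  0.1 -29.2   7.6] 0.6436045505815393
0.34 450 [ 0.451 -0.457] lens [ 0.516 -0.518  0.307] [  2.  -27.2   7.6] 0.6419757517315509
```

>>> {"fn": "servo_tool", "kwargs": {"twist": [[0,0,0],[0,0,0],[0,0,0],[0,0,0],[0,0,0],[0,0,0],[0,0,0],[0,0,0]], "xyz": [[2,0,2],[4.5,-0.5,1.5],[5,-0.5,0],[5,-0.6,0],[5,-0.6,0],[4,-0.6,0],[0,0,0],[0,0,0]], "fingers": [0,0,0,0,0,0,0,0]}}

```text
time: 17.92
tool_pos: [0.6852, -0.2132, 0.2985]
tool_rot: [0.623, -0.223, 0.671, 0.336]
contact_force: [-0.1, 0.3, -0.5]
gripper_width: 0.325
```

Run:
```python
from aim import *
im,s=snap('wrist','w12'); rep(s); print(s['joint_vel'])
cap,n=gear(.6099,-.3575,-.756)
cw=vision.get_calibration('wrist');ps=campose(cw,s)
print('cap px',proj(cw,cap,ps))
print([(round(d['score'],2),np.round(d['extent'],1).tolist()) for d in vision.spot_in('wrist','round_cap')])
crop(im,50,80,300,290,3.1,'pics/w12c.png')
```

```text
t 17.925 tcp [ 0.6852 -0.2132  0.2985] J [-0.43   0.349  1.127  0.058  1.83  -1.234] F [-0.1  0.3 -0.5] g 0.325
TCP seat mm [ 117.5 -333.6  120.7] tool axes in seat
 [[-0.748 -0.173  0.641]
 [ 0.157  0.892  0.424]
 [-0.645  0.418 -0.64 ]]
F seat [-0.3  0.3 -0.3]
rot needed (world) [-0.191  -0.9904  1.0405]
[-0.00928839 -0.03603632  0.01107545  0.00172295 -0.00298825  0.00143037]
cap px [[191.02415864 190.92436361]]
[(0.94, [194.8, 200.2, 44.7, 37.2])]
```

View pics/w12c.png

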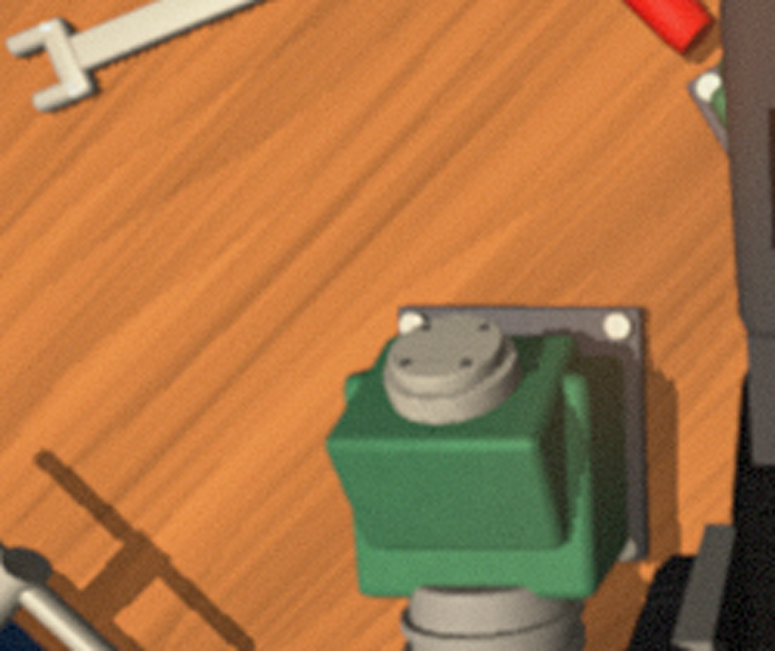

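```bash
cat > fit5.py <<'E'
from fit import *
import json
cw=vision.get_calibration('wrist'); s=json.load(open('pics/w12.json')); ps=campose(cw,s)
t=lambda P:S(P,3.1,(50,80))
base=np.array([(-65,-60),(-65,60),(65,60)])/1e3
px=t([(399,308),(643,309),(645,557),(444.5,355)])
def pts(p):
    Rz=R.from_euler('z',p[2]).as_matrix()
    m=np.vstack([np.c_[base,[p[3]]*3],[-.056,0,.102]]);return m@Rz.T+[p[0],p[1],0]
q=least_squares(lambda p:np.r_[(proj(cw,pts(p),ps)-px).ravel()*[1,1,1,1,1,1,1.,1.],(p[3]-.01)*200],[.61,-.36,-.756,.01])
print(q.x,np.round(q.fun,1)); c=pts(q.x)[3]; print('cap',c)
# pure cap on z=.102
print('cap@.102',onz(cw,px[3:],.102,ps))
# yaw from base
b=onz(cw,px[:3],.010,ps);print('yaw',np.arctan2(*(b[1]-b[0])[[1,0]])-np.pi/2,np.arctan2(*(b[2]-b[1])[[1,0]]),np.linalg.norm(b[1]-b[0]),np.linalg.norm(b[2]-b[1]))
# fixed cams cap center obs
crop(cv2.imread('pics/c11.png'),180,155,230,215,11,'pics/c11cap.png');crop(cv2.imread('pics/s11.png'),380,250,440,310,11,'pics/s11cap.png')
E
python3 fit5.py
```

```text
[ 0.61219544 -0.35748533 -0.76103798  0.00475541] [ 0.5  0.5 -0.7  0.4  0.7  1.6 -0.4 -1.9 -1. ]
cap [ 0.57164469 -0.31886362  0.102     ]
cap@.102 [[ 0.57365835 -0.32020442  0.102     ]]
yaw -0.7614694491192597 -0.7772378525482769 0.12045644496473273 0.12668732953335776
```

View pics/c11cap.png

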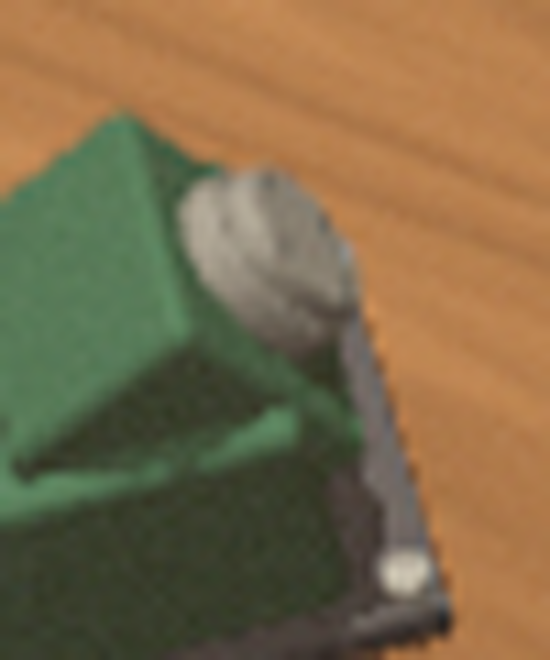

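View pics/s11cap.png

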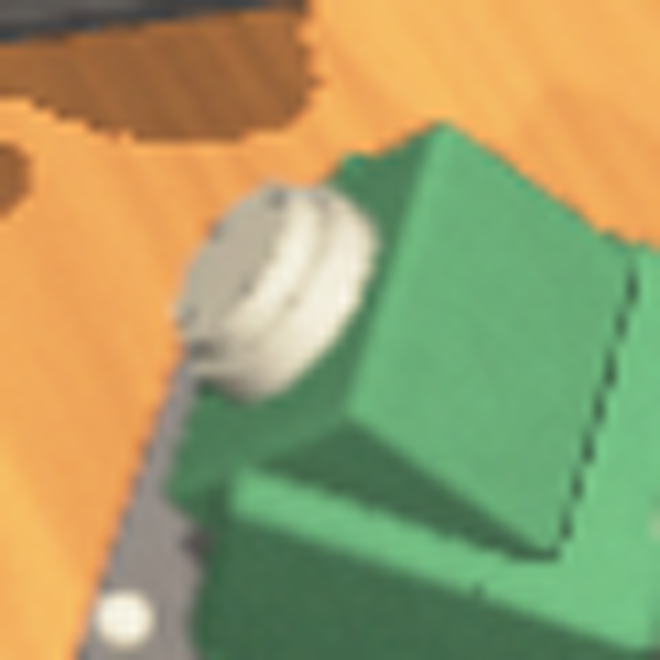

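Run:
```python
from fit import *
import json
cw=vision.get_calibration('wrist'); s=json.load(open('pics/w12.json')); ps=campose(cw,s)
a=S([(306,240)],11,(180,155));b=S([(234,262)],11,(380,250));w=S([(444.5,355)],3.1,(50,80))
f=lambda r:(r[0],r[1][0])
ra,rb,rw=f(ray(cs,a)),f(ray(ci,b)),f(ray(cw,w,ps))
print('fixed',tri([ra,rb]),'all',tri([ra,rb,rw]),'s+w',tri([ra,rw]),'i+w',tri([rb,rw]))
print(onz(cs,a,.102),onz(ci,b,.102),onz(cw,w,.102,ps))
```

```text
fixed [ 0.57057955 -0.32001201  0.09951005] all [ 0.5715135  -0.32030979  0.09955118] s+w [ 0.57338576 -0.31940351  0.10240307] i+w [ 0.57161185 -0.32019604  0.09914109]
[[ 0.57284404 -0.31897663  0.102     ]] [[ 0.56887062 -0.32065178  0.102     ]] [[ 0.57365835 -0.32020442  0.102     ]]
```

Run:
```python
from aim import *
cw=vision.get_calibration('wrist')
for nm in ('w10','w11','w12'):
    s=json.load(open(f'pics/{nm}.json'));ps=campose(cw,s);M=q2R(s['tool_rot']);T=np.array(s['tool_pos'])
    for z,h in ((200,13),(154,13),(132,15),(68,15)):
        print(nm,z,np.round(proj(cw,[T+M@(Lt+Wt@np.array([h,y,z])/1e3) for y in(-h,h)],ps),1).tolist())
    im=cv2.imread(f'pics/{nm}.png');crop(im,270,40,370,370,2.4,f'pics/{nm}wand.png')
a=np.hstack([cv2.imread(f'pics/{n}wand.png') for n in('w10','w11','w12')]);cv2.imwrite('pics/wands.png',a[:600])
import aim
c=np.array([.572,-.3195,.1015]);g=-.762
n=np.array([-np.cos(g)*.75**.5,-np.sin(g)*.75**.5,.5])
s=manip.state();M=q2R(s['tool_rot'])
for d in (.05,.08):
    T,Mt=target(c,n,d);print(d,np.round(T,4),np.round((T-s['tool_pos'])*100,2),np.round(R.from_matrix(Mt@M.T).as_rotvec(),4))
```

```text
w10 200 [[277.1, 76.9], [358.4, 76.9]]
w10 154 [[286.2, 192.9], [349.4, 192.9]]
w10 132 [[284.5, 234.9], [351.1, 234.9]]
w10 68 [[292.0, 314.4], [343.7, 314.4]]
w11 200 [[277.1, 76.9], [358.4, 76.9]]
w11 154 [[286.2, 192.9], [349.4, 192.9]]
w11 132 [[284.5, 234.9], [351.1, 234.9]]
w11 68 [[292.0, 314.4], [343.7, 314.4]]
w12 200 [[277.1, 76.9], [358.4, 76.9]]
w12 154 [[286.2, 192.9], [349.4, 192.9]]
w12 132 [[284.5, 234.9], [351.1, 234.9]]
w12 68 [[292.0, 314.4], [343.7, 314.4]]
0.05 [ 0.4758 -0.2278  0.1591] [-20.9   -1.42 -14.08] [ 0.0007  0.0016 -0.0045]
0.08 [ 0.457  -0.2098  0.1741] [-22.78   0.38 -12.58] [ 0.0007  0.0016 -0.0045]
```

View pics/wands.png

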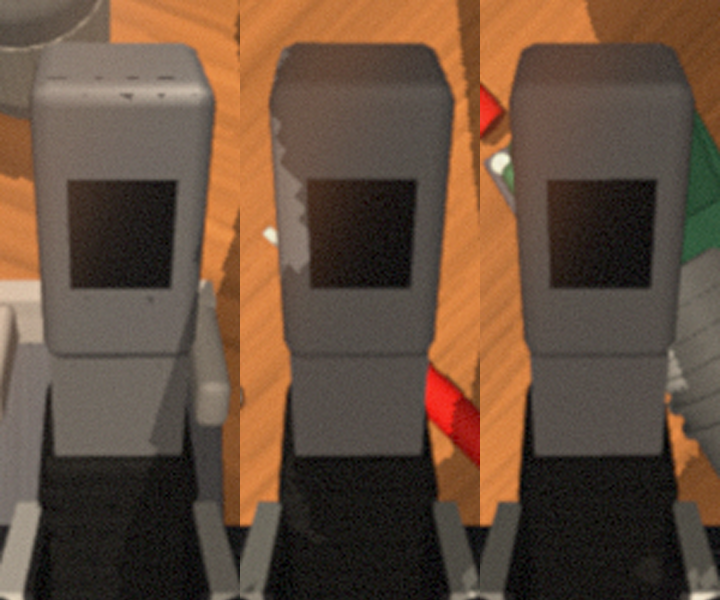

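>>> {"fn": "servo_tool", "kwargs": {"twist": [[0,0,-0.004],[0,0.002,0],[0,0,0],[0,0,0],[0,0,0],[0,0,0],[0,0,0],[0,0,0]], "xyz": [[-3,0.3,0],[-5,0.5,0],[-5,0.5,0],[-5,0.6,-1],[-4.8,0.5,-2.5],[-2.5,0.3,-3.5],[0,0,-2.5],[0,0,-1]], "fingers": [0,0,0,0,0,0,0,0]}}

```text
time: 19.02
tool_pos: [0.4309, -0.1863, 0.1933]
tool_rot: [0.623, -0.221, 0.672, 0.334]
contact_force: [0.5, -0.8, -1.4]
gripper_width: 0.325
```

```bash
cat > aimchk.py <<'E'
from aim import *
c=np.array([.572,-.3195,.1015]);g=-.762
n=np.array([-np.cos(g)*.75**.5,-np.sin(g)*.75**.5,.5])
def arep(s,d=.05):
    M=q2R(s['tool_rot']);T=np.array(s['tool_pos']);L=T+M@Lt;z=M@Wt[:,2]
    print('t',s['time'],'F',np.round(s['contact_force'],1),'J',np.round(s['joint_pos'],3),'v',np.abs(s['joint_vel']).max().round(4))
    k=((c-L)@n)/(-z@n); print('lens',np.round(L,4),'dist',round(float((L-c)@n*1e3),1),'lat of lens mm',np.round((L-c-n*((L-c)@n))*1e3,1),'aim hit off mm',np.round((L-z*k-c)*1e3,1),'angle deg',np.degrees(np.arccos(z@n)).round(2))
    Tt,Mt=target(c,n,d);print('delta cm',np.round((Tt-T)*100,2),'rot',np.round(R.from_matrix(Mt@M.T).as_rotvec(),4))
if __name__=='__main__': arep(manip.state())
E
python3 aimchk.py
```

```text
t 19.025 F [ 0.5 -0.8 -1.4] J [-0.587 -0.193  1.871  0.03   1.635 -1.397] v 0.1365
lens [ 0.4957 -0.2482  0.1606] dist 120.0 lat of lens mm [-1.1 -0.4 -0.9] aim hit off mm [-1.2 -0.4 -1. ] angle deg 0.07
delta cm [ 4.49 -4.14 -3.42] rot [ 0.     -0.0013  0.0003]
```

>>> {"fn": "servo_tool", "kwargs": {"twist": [[0,0,0],[0,0,0],[0,0,0],[0,0,0],[0,0,0],[0,0,0],[0,0,0]], "xyz": [[0.8,-0.7,-0.6],[1.1,-1,-0.8],[1.1,-1.1,-0.8],[0.9,-0.8,-0.7],[0.4,-0.4,-0.4],[0.2,-0.1,-0.1],[0,0,0]], "fingers": [0,0,0,0,0,0,0]}}

```text
time: 19.9
tool_pos: [0.4775, -0.2279, 0.1603]
tool_rot: [0.623, -0.221, 0.671, 0.334]
contact_force: [-1.2, -0.1, -2.6]
gripper_width: 0.328
```

Run:
```python
from aimchk import *
im,s=snap('wrist','w13');arep(s); crop(im,270,40,370,370,1.8,'pics/w13c.png')
im2,_=snap('side','s13'); crop(im2,340,200,460,320,6,'pics/s13c.png')
im2,_=snap('scene','c13'); crop(im2,170,130,290,240,6,'pics/c13c.png')
```

```text
t 19.9 F [-1.2 -0.1 -2.6] J [-0.602 -0.02   1.767  0.028  1.566 -1.415] v 0.0093
lens [ 0.5423 -0.2897  0.1276] dist 49.5 lat of lens mm [1.3 0.2 1.4] aim hit off mm [1.3 0.2 1.4] angle deg 0.01
delta cm [-0.17  0.01 -0.12] rot [ 0.0004 -0.0007 -0.0004]
```

View pics/s13c.png

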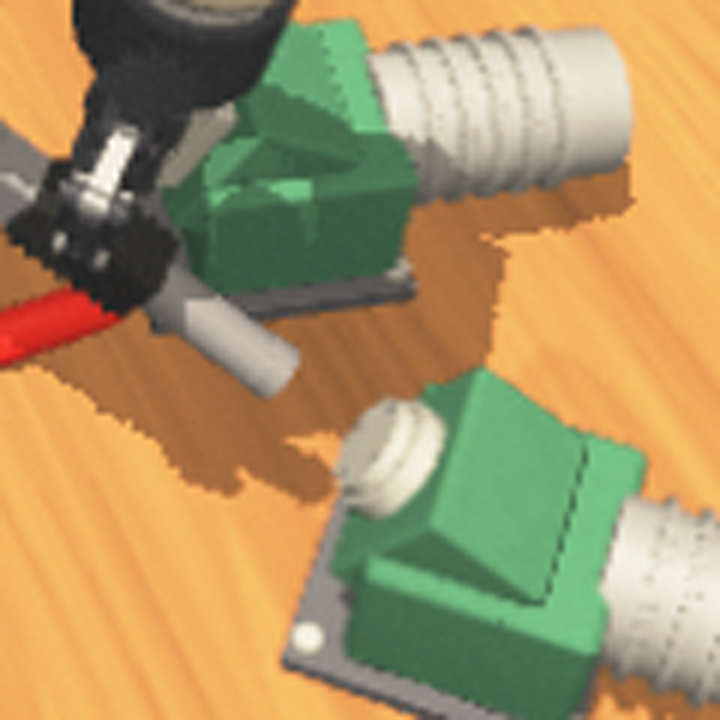

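View pics/c13c.png

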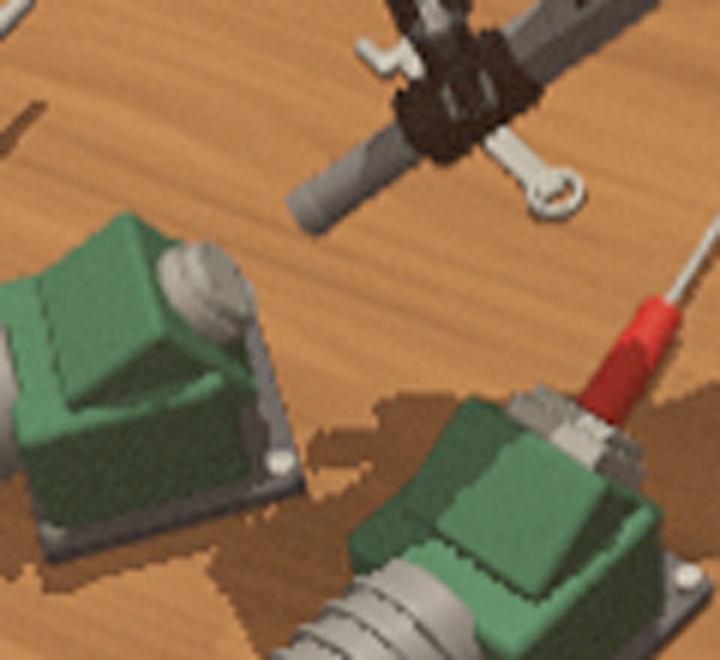

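View pics/w13.png

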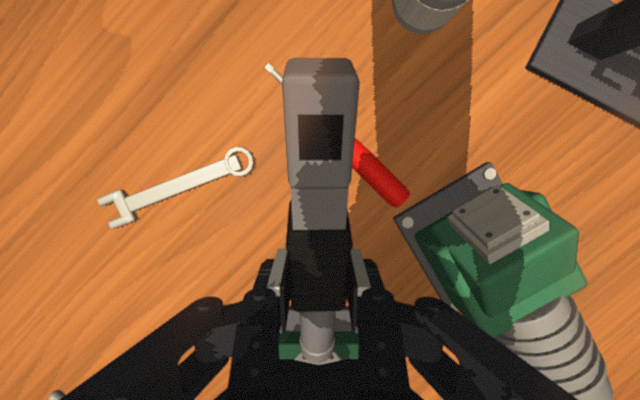

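Run:
```python
from fit import *
from aimchk import n,c
a=S([(303,219),(231,274)],6,(170,130));b=S([(286,375),(368,440)],6,(340,200))
oa,va=ray(cs,a);ob,vb=ray(ci,b)
L=tri([(oa,va[0]),(ob,vb[0])]);K=tri([(oa,va[1]),(ob,vb[1])]);d=L-K
print('lens',L,'cap',K,'dist',d@n,'lat',d-n*(d@n),np.linalg.norm(d-n*(d@n)))
y=np.cross([0,0,1],-n);y/=np.linalg.norm(y);print('horizontal',d@y,'vertical',d@np.cross(y,n))
# compare pred pixels of expected lens
s=__import__('json').load(open('pics/w13.json'))
```

```text
lens [ 0.54179885 -0.29198336  0.12742589] cap [ 0.5691512  -0.31949787  0.10248739] dist 0.04605668035031651 lat [ 1.50363004e-03 -2.17582719e-05  1.91016194e-03] 0.0024310687697164995
horizontal 0.0010223195111710263 vertical 0.0022056650199361455
```

>>> {"fn": "servo_tool", "kwargs": {"twist": [[0,0,0],[0,0,0],[0,0,0],[0,0,0]], "xyz": [[-0.13,0.05,-0.03],[-0.12,0.04,-0.03],[0,0,0],[0,0,0]], "fingers": [0,0,0,0]}}

```text
time: 20.55
tool_pos: [0.4749, -0.2271, 0.1595]
tool_rot: [0.623, -0.221, 0.672, 0.334]
contact_force: [-0.7, 0.4, -1.9]
gripper_width: 0.328
```

```bash
python3 aimchk.py
```

```text
t 20.55 F [-0.7  0.4 -1.9] J [-0.604 -0.026  1.774  0.027  1.565 -1.416] v 0.0023
lens [ 0.5397 -0.2889  0.1269] dist 51.2 lat of lens mm [-0.2 -0.  -0.2] aim hit off mm [-0.2 -0.  -0.2] angle deg 0.02
delta cm [ 0.09 -0.07 -0.04] rot [ 0.0004 -0.0007 -0.0002]
```

Aimed; now hold for about 3 s.

>>> {"fn": "servo_tool", "kwargs": {"twist": [[0,0,0],[0,0,0],[0,0,0],[0,0,0],[0,0,0],[0,0,0],[0,0,0],[0,0,0]], "xyz": [[0,0,0],[0,0,0],[0,0,0],[0,0,0],[0,0,0],[0,0,0],[0,0,0],[0,0,0]], "fingers": [0,0,0,0,0,0,0,0]}}

```text
time: 21.55
tool_pos: [0.4749, -0.2271, 0.1595]
tool_rot: [0.623, -0.221, 0.672, 0.334]
contact_force: [-1.1, 1.0, -2.0]
gripper_width: 0.325
```

Run:
```python
from aimchk import *
im,s=snap('wrist','w14');arep(s)
im2,_=snap('side','s14'); crop(im2,340,200,460,320,6,'pics/s14c.png')
im2,_=snap('scene','c14'); crop(im2,170,130,290,240,6,'pics/c14c.png')
cv2.imwrite('pics/m14.png',np.hstack([cv2.resize(cv2.imread('pics/s14c.png'),(400,400)),cv2.resize(cv2.imread('pics/c14c.png'),(400,367))[:400] if False else cv2.resize(cv2.imread('pics/c14c.png'),(400,400))]))
```

```text
t 21.55 F [-1.1  1.  -2. ] J [-0.604 -0.026  1.774  0.027  1.565 -1.416] v 0.0015
lens [ 0.5397 -0.2889  0.1269] dist 51.2 lat of lens mm [-0.2 -0.  -0.2] aim hit off mm [-0.2 -0.  -0.2] angle deg 0.02
delta cm [ 0.09 -0.07 -0.04] rot [ 0.0004 -0.0008 -0.0002]
```

View pics/m14.png

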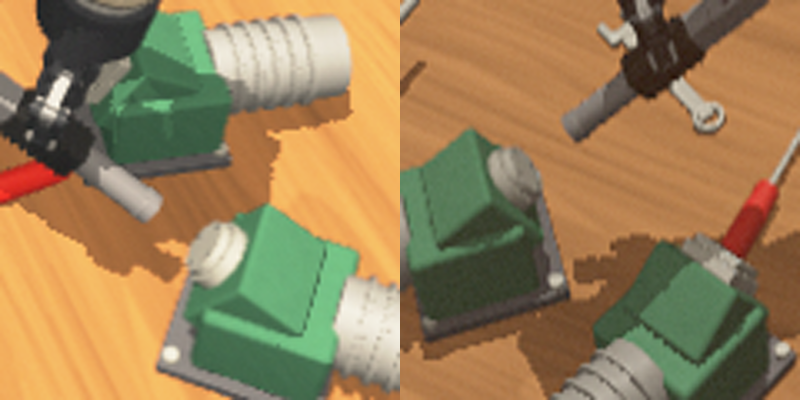

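>>> {"fn": "servo_tool", "kwargs": {"twist": [[0,0,0],[0,0,0],[0,0,0],[0,0,0],[0,0,0],[0,0,0],[0,0,0],[0,0,0]], "xyz": [[0,0,0],[0,0,0],[0,0,0],[0,0,0],[0,0,0],[0,0,0],[0,0,0],[0,0,0]], "fingers": [0,0,0,0,0,0,0,0]}}

```text
time: 22.7
tool_pos: [0.4749, -0.2271, 0.1595]
tool_rot: [0.623, -0.221, 0.671, 0.334]
contact_force: [-0.0, 0.2, -2.0]
gripper_width: 0.323
```

>>> {"fn": "servo_tool", "kwargs": {"twist": [[0,0,0],[0,0,0],[0,0,0],[0,0,0],[0,0,0],[0,0,0],[0,0,0],[0,0,0]], "xyz": [[0,0,0],[0,0,0],[0,0,0],[0,0,0],[0,0,0],[0,0,0],[0,0,0],[0,0,0]], "fingers": [0,0,0,0,0,0,0,0]}}

```text
time: 23.7
tool_pos: [0.4749, -0.2271, 0.1595]
tool_rot: [0.623, -0.221, 0.671, 0.334]
contact_force: [-0.0, -1.4, -2.6]
gripper_width: 0.326
```

```bash
python3 aimchk.py
```

```text
t 23.7 F [-0.  -1.4 -2.6] J [-0.604 -0.026  1.774  0.027  1.565 -1.416] v 0.0013
lens [ 0.5398 -0.2889  0.1269] dist 51.2 lat of lens mm [-0.2 -0.  -0.2] aim hit off mm [-0.2 -0.  -0.2] angle deg 0.02
delta cm [ 0.09 -0.07 -0.04] rot [ 0.0004 -0.0007 -0.0002]
```

>>> {"fn": "servo_tool", "kwargs": {"twist": [[0,0,0],[0,0,0],[0,0,0],[0.0066,0.0343,0.141],[0.0066,0.0343,0.141],[0.0066,0.0343,0.141],[0.0066,0.0343,0.141],[0.0066,0.0343,0.141]], "xyz": [[-1.5,1.4,1.3],[-2.2,2.1,2.5],[-0.7,0.7,3],[1,1.5,3.5],[2.7,4.5,0.2],[2.7,4.5,0.2],[2.7,4.5,0.2],[2.7,4.5,0.2]], "fingers": [0,0,0,0,0,0,0,0]}}

```text
time: 24.7
tool_pos: [0.5498, 0.0114, 0.2706]
tool_rot: [0.414, -0.401, 0.598, 0.557]
contact_force: [0.6, -0.3, -2.7]
gripper_width: 0.328
```

>>> {"fn": "servo_tool", "kwargs": {"twist": [[0.0066,0.0343,0.141],[0.0066,0.0343,0.141],[0.0066,0.0343,0.141],[0,0,0],[0,0,0],[0,0,0]], "xyz": [[2.7,4.5,0],[2,3.5,-0.5],[0.7,2.5,-1],[0,0,-0.5],[0,0,0],[0,0,0]], "fingers": [0,0,0,0,0,0]}}

```text
time: 25.45
tool_pos: [0.603, 0.1138, 0.2513]
tool_rot: [0.263, -0.484, 0.516, 0.656]
contact_force: [-0.4, -0.6, -2.5]
gripper_width: 0.327
```

```bash
cat > back.py <<'E'
from aim import *
def brep(s):
    M=q2R(s['tool_rot']);T=np.array(s['tool_pos']);L=T+M@Lt;F=frames()
    print('t',s['time'],'J',np.round(s['joint_pos'],3),'v',np.abs(s['joint_vel']).max().round(3),'g',round(s['gripper_width'],3))
    print('TCP',np.round(T,4),'lens seat mm',np.round((L-C)@F*1e3,1),'sleeve seat',np.round((L+.1*M@Wt[:,2]-C)@F*1e3,1))
    print('F seat',np.round(np.array(s['contact_force'])@F,1),'rot to go',np.round(R.from_matrix(M0@M.T).as_rotvec(),4))
if __name__=='__main__': brep(manip.state())
E
python3 back.py
```

```text
t 25.45 J [ 0.119  0.313  1.287 -0.116  1.964 -1.845] v 0.005 g 0.327
TCP [0.603  0.1138 0.2513] lens seat mm [131.7   0.3 -37.7] sleeve seat [131.9   0.9  62.3]
F seat [-2.2 -0.4 -1.3] rot to go [ 0.003  -0.0011  0.0055]
```

>>> {"fn": "servo_tool", "kwargs": {"twist": [[0.003,-0.001,0.0055],[0,0,0],[0,0,0],[0,0,0],[0,0,0],[0,0,0]], "xyz": [[-0.2,-0.08,-1.5],[-0.3,-0.1,-2.5],[-0.4,-0.15,-2.6],[-0.3,-0.15,-2],[0,0,-1],[0,0,0]], "fingers": [0,0,0,0,0,0]}}

```text
time: 26.2
tool_pos: [0.5906, 0.11, 0.1539]
tool_rot: [0.261, -0.485, 0.514, 0.658]
contact_force: [-0.0, -0.9, -2.3]
gripper_width: 0.324
```

```bash
python3 back.py
python3 - <<'E'
from snap import *
im2,_=snap('side','s15'); crop(im2,280,90,400,210,6,'pics/s15c.png')
E
```

```text
t 26.2 J [ 0.116  0.344  1.413 -0.112  1.808 -1.838] v 0.032 g 0.324
TCP [0.5906 0.11   0.1539] lens seat mm [ 53.6   2.  -97.4] sleeve seat [53.8  1.8  2.6]
F seat [-1.8 -0.8 -1.4] rot to go [-0.     -0.0024 -0.0018]
```

View pics/s15c.png

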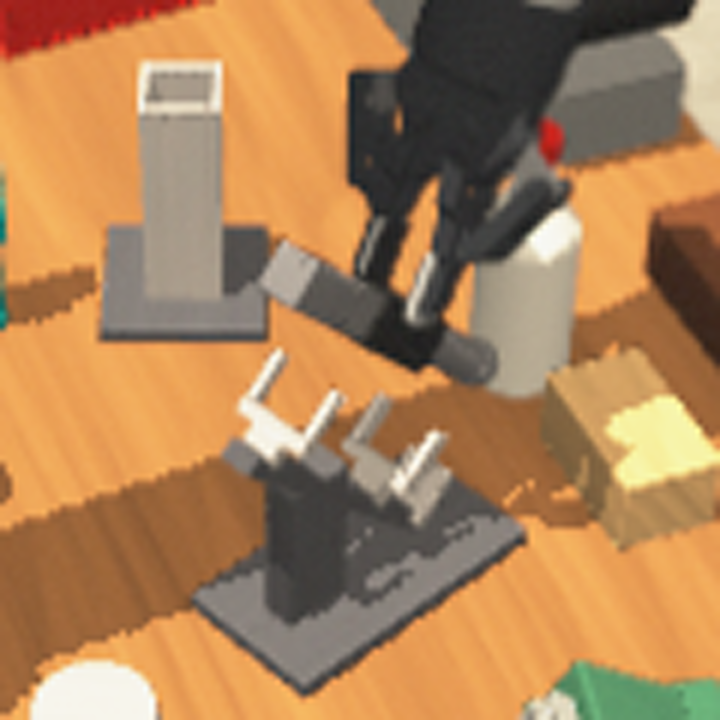

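>>> {"fn": "servo_tool", "kwargs": {"twist": [[0,-0.002,-0.002],[0,0,0],[0,0,0],[0,0,0],[0,0,0],[0,0,0]], "xyz": [[-0.5,-0.25,-0.5],[-0.9,-0.4,-0.9],[-0.9,-0.4,-0.9],[-0.5,-0.2,-0.5],[-0.3,-0.1,-0.3],[0,0,0]], "fingers": [0,0,0,0,0,0]}}

```text
time: 27.0
tool_pos: [0.5597, 0.0966, 0.1233]
tool_rot: [0.262, -0.485, 0.514, 0.657]
contact_force: [0.8, -0.4, -1.9]
gripper_width: 0.329
```

```bash
python3 back.py
```

```text
t 27.0 J [ 0.102  0.295  1.526 -0.115  1.74  -1.842] v 0.019 g 0.329
TCP [0.5597 0.0966 0.1233] lens seat mm [  8.4   0.8 -95.2] sleeve seat [8.4 0.8 4.8]
F seat [-1.  -0.7 -1.8] rot to go [-0.0001  0.0004  0.    ]
```

>>> {"fn": "servo_tool", "kwargs": {"twist": [[0,0,0],[0,0,0],[0,0,0],[0,0,0],[0,0,0]], "xyz": [[-0.2,-0.08,-0.2],[-0.15,-0.06,-0.15],[-0.08,-0.03,-0.08],[-0.05,-0.02,-0.05],[0,0,0]], "fingers": [0,0,0,0,0]}}

```text
time: 27.62
tool_pos: [0.5551, 0.0947, 0.1186]
tool_rot: [0.262, -0.485, 0.514, 0.657]
contact_force: [0.5, -0.3, -1.9]
gripper_width: 0.329
```

```bash
python3 back.py
```

```text
t 27.625 J [ 0.1    0.289  1.542 -0.116  1.73  -1.843] v 0.004 g 0.329
TCP [0.5551 0.0947 0.1186] lens seat mm [  1.6   0.7 -94.9] sleeve seat [1.6 0.8 5.1]
F seat [-1.1 -0.5 -1.6] rot to go [-0.0001  0.0006 -0.    ]
```

>>> {"fn": "servo_tool", "kwargs": {"twist": [[0,0,0],[0,0,0],[0,0,0]], "xyz": [[-0.07,-0.03,-0.07],[-0.04,-0.01,-0.04],[0,0,0]], "fingers": [0,0,0]}}

```text
time: 28.0
tool_pos: [0.5542, 0.0943, 0.1177]
tool_rot: [0.262, -0.485, 0.514, 0.657]
contact_force: [0.3, 0.4, -1.3]
gripper_width: 0.325
```

```bash
python3 back.py
```

```text
t 28.0 J [ 0.099  0.287  1.545 -0.116  1.728 -1.843] v 0.003 g 0.325
TCP [0.5542 0.0943 0.1177] lens seat mm [  0.3   0.7 -94.9] sleeve seat [0.2 0.7 5.1]
F seat [-0.6  0.3 -1.2] rot to go [-0.0001  0.0011 -0.    ]
```

>>> {"fn": "servo_tool", "kwargs": {"twist": [[0,0,0],[0,0,0],[0,0,0],[0,0,0],[0,0,0]], "xyz": [[-0.03,-0.01,-0.04],[0.1,0.04,-0.11],[0.13,0.05,-0.14],[0.1,0.04,-0.11],[0,0,0]], "fingers": [0,0,0,0,0]}}

```text
time: 28.62
tool_pos: [0.5575, 0.0956, 0.1139]
tool_rot: [0.262, -0.486, 0.514, 0.657]
contact_force: [3.0, 1.5, 1.8]
gripper_width: 0.324
```

```bash
python3 back.py
```

```text
t 28.625 J [ 0.101  0.298  1.539 -0.116  1.723 -1.841] v 0.003 g 0.324
TCP [0.5575 0.0956 0.1139] lens seat mm [   0.2    0.7 -100.1] sleeve seat [ 0.   0.7 -0.1]
F seat [ 3.6  0.3 -1.1] rot to go [-0.0002  0.0017 -0.0001]
```

>>> {"fn": "servo_tool", "kwargs": {"twist": [[0,0,0],[0,0,0],[0,0,0]], "xyz": [[0.05,0.02,-0.04],[0.04,0.015,-0.03],[0,0,0]], "fingers": [0,0,0]}}

```text
time: 29.0
tool_pos: [0.5581, 0.0959, 0.1132]
tool_rot: [0.262, -0.485, 0.514, 0.657]
contact_force: [1.0, 0.7, 3.2]
gripper_width: 0.326
```

```bash
python3 back.py
```

```text
t 29.0 J [ 0.101  0.301  1.537 -0.115  1.723 -1.841] v 0.003 g 0.326
TCP [0.5581 0.0959 0.1132] lens seat mm [ 1.000e-01  7.000e-01 -1.011e+02] sleeve seat [ 0.   0.7 -1.1]
F seat [3.  0.3 1.4] rot to go [-0.0001  0.0013 -0.0001]
```

>>> {"fn": "servo_tool", "kwargs": {"twist": [[0,0,0],[0,0,0],[0,0,0],[0,0,0],[0,0,0]], "xyz": [[0,0,0],[0,0,0],[0,0,0],[0,0,0],[0,0,0]], "fingers": [0.4,0.55,0.7,0.8,0.8]}}

```text
time: 29.62
tool_pos: [0.5579, 0.0958, 0.1129]
tool_rot: [0.262, -0.485, 0.514, 0.657]
contact_force: [-0.2, 0.2, 0.9]
gripper_width: 0.798
```

Run:
```python
from back import *
im,s=snap('wrist','w16'); brep(s)
```

```text
t 29.625 J [ 0.101  0.301  1.537 -0.115  1.723 -1.841] v 0.002 g 0.798
TCP [0.5579 0.0958 0.1129] lens seat mm [  -0.3    0.7 -101.2] sleeve seat [-0.4  0.8 -1.2]
F seat [0.6 0.3 0.8] rot to go [-0.0001  0.0006  0.    ]
```

View pics/w16.png

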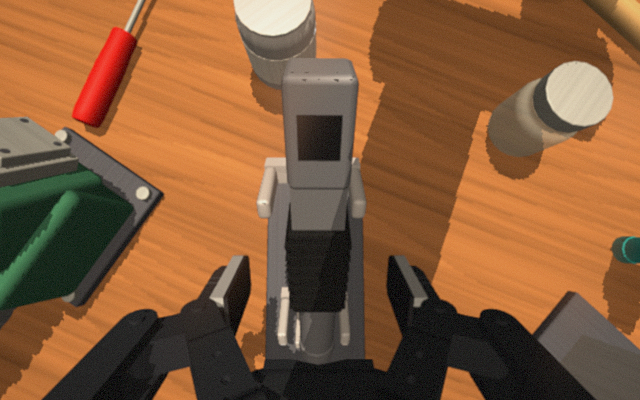

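>>> {"fn": "servo_tool", "kwargs": {"twist": [[0,0,0],[0,0,0],[0,0,0],[0,0,0],[0,0,0],[0,0,0],[0,0,0],[0,0,0]], "xyz": [[0.3,0.1,1],[0.5,0.2,2],[0.8,0.3,2.5],[0.8,0.3,2.5],[0.8,0.3,2.5],[0.8,0.3,2.5],[0.8,0.3,2.5],[0,0,0]], "fingers": [0.8,0.8,0.8,0.8,0.8,0.8,0.8,0.8]}}

```text
time: 30.68
tool_pos: [0.6078, 0.1143, 0.2721]
tool_rot: [0.264, -0.488, 0.512, 0.656]
contact_force: [0.2, 0.5, 0.3]
gripper_width: 0.801
```

>>> {"fn": "servo_tool", "kwargs": {"twist": [[0,0,0],[0,0,0]], "xyz": [[0,0,0],[0,0,0]], "fingers": [0.8,0.8]}}

```text
time: 30.92
tool_pos: [0.6051, 0.1137, 0.2665]
tool_rot: [0.261, -0.484, 0.514, 0.658]
contact_force: [0.2, 0.0, -0.1]
gripper_width: 0.797
```

Run:
```python
from back import *
im,s=snap('wrist','w17'); brep(s)
im,_=snap('side','s17'); crop(im,270,90,400,220,5,'pics/s17c.png')
im,_=snap('scene','c17')
```

```text
t 30.925 J [ 0.119  0.312  1.264 -0.117  1.988 -1.855] v 0.002 g 0.797
TCP [0.6051 0.1137 0.2665] lens seat mm [143.8   0.  -28.3] sleeve seat [144.   -0.   71.7]
F seat [ 0.  -0.  -0.2] rot to go [ 0.0002 -0.0019  0.    ]
```

View pics/w17.png

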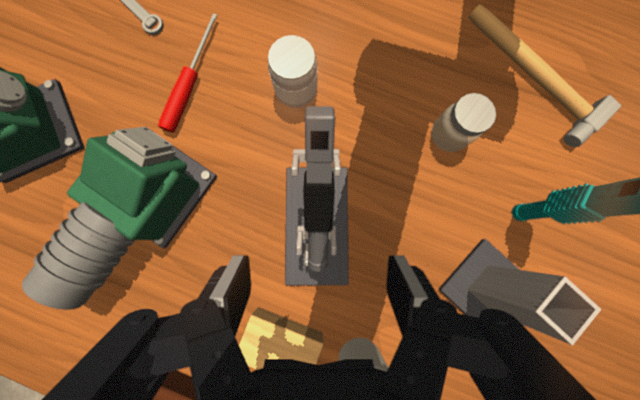

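View pics/s17c.png

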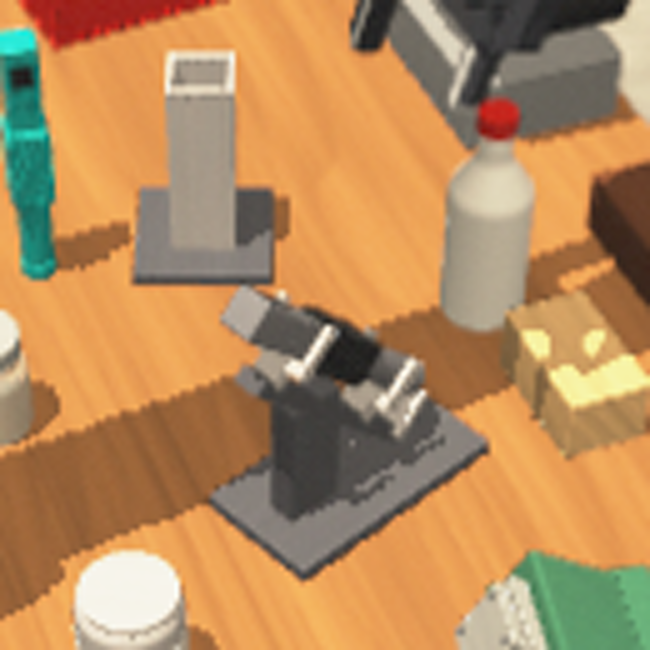

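View pics/c17.png

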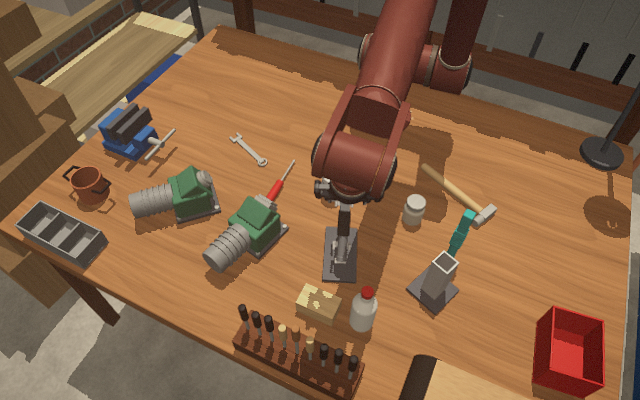

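The wand lies in both forks with its nose at the stop: wrist view from the butt at (320,115) to the nose at (316,265). The gripper is clear and the bystanders haven't moved, so I'm handing the job in.

```bash
python3 -c "
from plant import job
print(job.job_done())"
```

```text
the job is handed in; nothing more can be done
None
```

I finished every step of the job in order and handed it in at about 31 s, well under the 66 s limit.

- **First laying:** I drew the grey wand out of the holder by its butt and laid it in the rest with light contact, about 3 N each on the forks and the stop. I left the turquoise look-alike alone.
- **Aim:** I took the wand again by the sleeve and aimed at the round cap, checking against the square cover from two cameras. It held there for about 3 s. From the arm's readings and my cap position, the lens was 51 mm away, under 0.5 mm off centre and within 0.1° of square. Neither machine was touched.
- **Second laying:** I laid it back down to the stop with about 3–4 N of contact, let go and backed off.

**Last checks:** the pictures show the wand in both forks with its nose at the stop. The gripper is clear and reads no force, and the bystanders look where they were.

**Disagreements:**
- The fixed cameras and the wrist camera differed by about 3 mm in y for the holder and the rest; I followed the wrist camera there. For the cap I used a blend of the views.
- At the first aim the fixed cameras put the lens 46 mm from the cap, while the arm's readings said 49.5 mm. I then moved the wand back slightly and did not repeat that camera measurement.
- I saw no sign on the wand's display that it took a reading, though the sleeve was squeezed throughout.

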